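# Latch the sample case

### The arm

A 6-joint arm with a two-finger parallel gripper is mounted at the origin on the work surface. World frame = base frame: x ahead of the robot, y to its left, z up, the work surface at z = 0. Lengths are in m, angles in rad, forces in N, time in s.
With the tool pointing down it reaches from about 0.375 to 0.9 m from the base axis. Payload 3.1 kg.
Tool frame: the origin (TCP) lies at the very end of the fingers, on their centre line; the grasp point (between the pads) lies 19 mm behind it; y points along the fingers, x is the direction in which the jaws open and shut, and the axes are right-handed (so a half turn about y gives the same grasp; the last joint's range is limited). The gripper opens to 87 mm and grips with 3 to 60 N. Pads are 19 mm wide; open, the fingers measure 117 mm over their backs; the gripper's body (75 mm by 190 mm) begins 51 mm behind the grasp point.
Start: joints at [-1.286, 0.527, 1.433, -0, 1.181, -0.178], TCP at [0.279, -0.559, 0.223] pointing down, gripper open.
Joint ranges: [-3.08, 3.08], [-0.75, 2.2], [0.22, 2.44], [-1.43, 4.57], [0, 2.65], [-2.85, 2.85]. Speed limits (rad/s): [2.79, 2.79, 3.14, 3.14, 3.14, 3.14].

### API

Orientations are given as a unit quaternion [x, y, z, w].
In Python, from rig import robot gives the robot as it stands.
- The arm moves only by the shell command python3 -m creep 'ROWS' [FORCE]. ROWS is JSON, a list of rows, each a list of 3 entries, a list of its own where there are three numbers: the shift along the tool's x, y, z in mm, then the turn about the tool's y in rad, then the opening, from 0 (shut) to 1 (fully open). A call has 1 to 8 rows; each row shifts and turns the commanded pose from where the row before left it, along the tool's axes as they then stand; what a row does not reach is not made up. A row lasts 1/10 s, in which the tool goes at most 50 mm and 8.59 degrees, less where a joint would pass 70% of its speed; a pose out of reach is approached as far as the arm can. A call with a gripper value outside its range is refused whole. The fingers move at their own pace and stop on an object; FORCE is the grip in N (left out, the last holds). Time passes only in rows, so rows that do not move let the fingers close. It gives the time, the measured TCP pose, the force and the opening at its end, in the units of the state.
- robot.get_obs(): the state, without advancing time (a new reading comes with each control period).
- robot.camera(name): name is "side" or "top" or "wrist"; returns a dict with "pixels" (400x640x3 uint8, red, green, blue), "fx", "fy", "cx", "cy" (pixels), "position" and "rotation" of the camera in the world. Camera axes: x right, y up, looking along -z (the intrinsics and any distortion apply to the point x, -y, -z); pixel columns grow to the right and rows downward; lengths in m; the calibration is good to about 2 mm. A picture is of the moment at which its call begins. There is no depth.
- robot.hand_in(): hands the job in, once; it reports no verdict.
The state is a dict: "time": time; "q": joint angles; "joint_velocities": joint speeds; "joint_torque": joint torques, N m; "position": TCP position; "tool_rot": TCP orientation; "ft_force": force on the tool from outside, world axes, zero at the start; "moment": the same for the moment, N m; "grip_width": finger opening in m.
Only numpy, scipy, OpenCV 4.12 (cv2) and the standard library are available. Lean on these libraries where they do the work, as an engineer would, in place of code of your own. Each camera call takes 0.05 s, during which the arm holds its last target.

### The job

The yellow sample case stands ajar: hook the loop of its draw latch behind the hook on the lid, fully back under the hook's lip, then snap the red lever fully down over centre so that the lid is drawn in, and let go. The hook's screwed-on setting is not measured, so feel for it with light force: do not yank or press the loop hard on the hook or slam the lever, and leave the other things on the desk and on the case where they are.

Things in the scene. Friction and masses are not known exactly. Their poses are not given: they have to be found in the camera images.
- pivot (a point): Lever's pivot axis, on the case, midway across the latch, 26 mm above the flat top of the upright yellow case (fixed; top 130 mm above the desk; it reaches from x = -75 to about +135 mm and 130 mm to either side). x: level, from pivot to keeper (draw direction). y: along the pivot axis, level. z: up.
- lever (a joint): Angle of the red lever, rad: 0 = shut, flat, pointing away from the keeper (its stop); pi/2 = upright; up to 2.7 = leaning to the keeper. Stays where it is left (light friction). It carries the loop's pin 18 mm from the pivot. With the loop hooked it resists, up to about 18 N at its end, until some 0.35 rad (dead centre), then snaps down by itself.
- lever_plate: The red lever plate, 28 mm wide along the pivot axis, reaching 6 to 56 mm from the pivot. Origin on the pivot axis; -x points along the plate to its free end, z is normal to its outer face (the upper one when shut), which lies 6 mm off the pivot. Pressing it with more than 40 N is slamming.
- cross_bar: Round steel bar, 6 mm thick, at the loop's free end; origin at its centre, y along it, x away from the loop's pin. Two side strips (7 mm high, 4 thick, 42 over their outsides) run 110 mm from pin to bar; grip them just short of the bar. The loop swings about its pin, stays where left, drags the lever along. Hooked: down between lip and rib, then back to the hook's face, 3 to 6 mm up.
- keeper: Keeper on the lid. Origin: on its dark seat floor (10 mm above the case top, 26 mm wide), midway, at the MIDDLE setting of the steel hook's back face; x away from lever, z up, leaning out with the lid. The hook sits up to 5 mm nearer or farther along x: not measured, find it by feel. From its face: upright x -9 to 0; lip 9 to 14 mm up, to x 5; guard rib 22 mm high, x 13.5 to 17.5. All 22 mm wide.
- lid (a joint): Angle of the lid half of the case about its lower edge, rad: 0.11 = ajar, against its stop; the shut latch draws it in to between 0 and 0.085, depending on the hook's setting. The sprung gasket presses it on the stop with about 20 N at the keeper, so the hook feels rigid at first. While the loop is gripped or pushed, more than 25 N between bar and hook counts as yanking.
- jar: Bystander: small clear jar with red cap, 44 mm wide, 60 mm high, standing on the case at y = -98 mm of the pivot frame; origin under its centre.
- tape: Bystander: blue tape roll, 52 mm wide, 18 mm high, lying on the case at y = +98 mm of the pivot frame; origin under its centre.
- mug: Bystander: white mug, 80 mm wide, 90 mm high; origin under its centre.
- mouse: Bystander: black computer mouse, 100 x 60 x 34 mm; origin under its centre.
- stamp: Bystander: hand stamp with red knob, 50 x 28 mm, 64 mm high; origin under its centre.
- stapler: Bystander: grey and black stapler, 130 x 34 x 38 mm; origin under its centre.
- pen_pot: Bystander: white pen pot, 68 mm wide, 140 mm high with its pens; origin under its centre.

How it is judged:
On the way:
1. the bar is seated under the keeper's lip while the lever is still open (x of cross_bar in the frame of hook_face between 0 and 0.0065 m and z of cross_bar in the frame of hook_face below 0.009 m and value of joint lever above 0.9 rad), for 0.2 s.
At the end, for the whole second after the job is handed in: The lever lies shut (within 0.1 rad of its stop), the loop's bar is under the hook's lip (its centre within 6.5 mm of the hook's face and less than 9 mm above the floor) and under load (over 25 N), and so the lid is drawn in (below 0.095 rad) (value of joint lever below 0.1 rad and value of joint lid below 0.095 rad and x of cross_bar in the frame of hook_face between 0 and 0.0065 m and z of cross_bar in the frame of hook_face below 0.009 m and contact force between cross_bar and keeper above 25 N); the robot touches nothing.
It fails at once if the loop, while gripped or pushed, is yanked or pressed against the keeper with more than 25 N (contact force between the fingers and cross_bar above 1 N and contact force between cross_bar and keeper above 25 N).
It fails at once if the lever is slammed: pressed with more than 40 N (contact force between lever_plate_c0 and anything else above 40 N).
It fails at once if a bystander is moved by more than 25 mm (distance of any of jar, tape, mug, mouse, stamp, stapler, pen_pot from where it was at the start of the episode above 0.025 m).
It also fails if it takes over 62 s, if anything falls off the work surface, if the arm or the gripper's body presses on something with over 40 N, if the wrist force passes 120 N, or if a joint passes its speed limit or range.

## Working session

There is one attempt and no reset: what is moved stays moved. The work goes in short steps, Python scripts to look and compute and a shell command to move; the robot and the scene stay as the last step left them, time stands still between calls to the robot, and variables do not carry over. Pictures are saved under pics/ and viewed, and the job is handed in when it is done.

```bash
ls; mkdir -p pics; python3 - <<'E'
from rig import robot
import cv2
o=robot.get_obs()
for k in o: print(k,o[k])
for n in ["side","top","wrist"]:
    c=robot.camera(n); cv2.imwrite(f"pics/{n}0.png",c["pixels"][:,:,::-1]); print(n,{k:c[k] for k in c if k!="pixels"})
E
```

```text
pics
time 0.0
q [-1.28650432e+00  5.28460479e-01  1.43389460e+00  4.24852625e-05
  1.18142248e+00 -1.78513837e-01]
joint_velocities [ 0.00108703 -0.00141979 -0.00048539  0.00091897 -0.00114892  0.00084245]
joint_torque [-1.69500527e-04 -4.40044606e+01 -1.76592457e+01  6.33007963e-02
  5.82660839e-02 -1.54763766e-04]
position [ 0.27885789 -0.55852042  0.2215776 ]
tool_rot [-0.60081416  0.37257085 -0.37144075  0.60186799]
ft_force [-0.46004425  0.29827425 -0.13099439]
moment [ 0.01761496 -0.00402517  0.00081912]
grip_width 0.08692028210336841
side {'fx': 489.9134492236259, 'fy': 489.9134492236259, 'cx': 316.9789760365846, 'cy': 196.74718644628294, 'position': array([0.45019172, 0.8298997 , 1.14593136]), 'rotation': array([-0.01925855,  0.33945005,  0.9399583 , -0.02968428])}
top {'fx': 427.3780065369871, 'fy': 427.3780065369871, 'cx': 315.4379207849704, 'cy': 196.87150697208486, 'position': array([ 0.23480651, -0.01721657,  1.44748214]), 'rotation': array([-0.0779475 ,  0.07879104,  0.71438868, -0.69091604])}
wrist {'fx': 290.6165252513197, 'fy': 290.6165252513197, 'cx': 319.87167302984193, 'cy': 198.76015545201633, 'position': array([ 0.34238899, -0.5277138 ,  0.38212698]), 'rotation': array([-0.10902277,  0.06800097, -0.52148951,  0.84352747])}
```

View pics/side0.png

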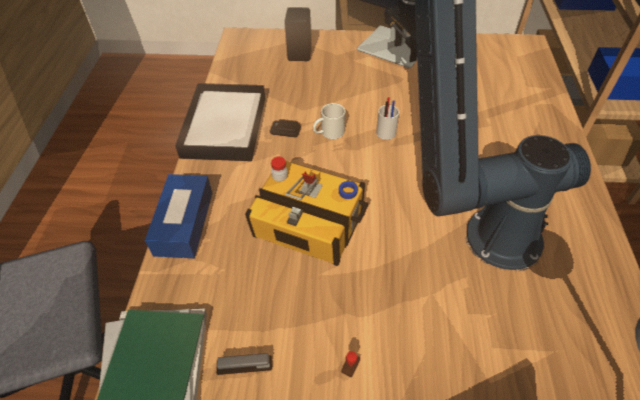

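View pics/top0.png

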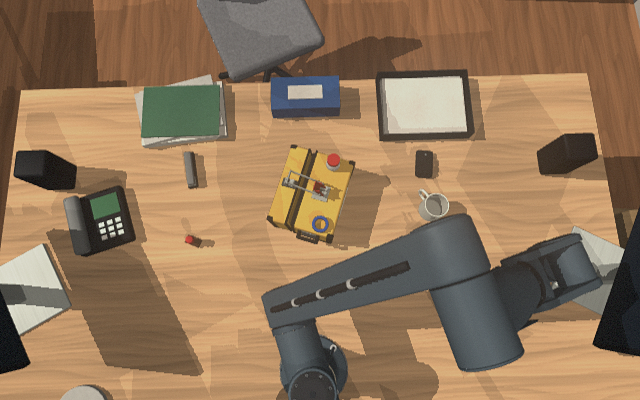

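View pics/wrist0.png

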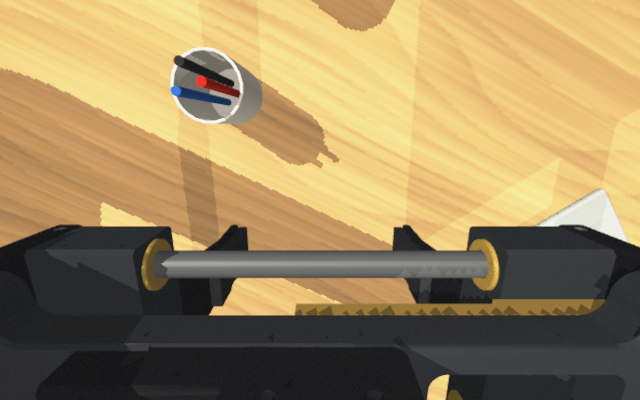

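```bash
cat > h.py <<'E'
import numpy as np, cv2
from scipy.spatial.transform import Rotation as R
from rig import robot
def proj(c,P):
    p=R.from_quat(c["rotation"]).inv().apply(np.atleast_2d(P)-c["position"])
    return np.c_[c["cx"]+c["fx"]*p[:,0]/-p[:,2], c["cy"]-c["fy"]*p[:,1]/-p[:,2]]
def onz(c,uv,z):
    uv=np.atleast_2d(uv)
    d=np.c_[(uv[:,0]-c["cx"])/c["fx"],-(uv[:,1]-c["cy"])/c["fy"],-np.ones(len(uv))]
    d=R.from_quat(c["rotation"]).apply(d); z=np.broadcast_to(z,len(uv))
    return c["position"]+d*((z-c["position"][2])/d[:,2])[:,None]
def ray(c,uv):
    d=np.array([(uv[0]-c["cx"])/c["fx"],-(uv[1]-c["cy"])/c["fy"],-1]); return c["position"],R.from_quat(c["rotation"]).apply(d/np.linalg.norm(d))
def tri(l):
    A=np.zeros((3,3));b=np.zeros(3);
    for c,uv in l:
        p,d=ray(c,uv);M=np.eye(3)-np.outer(d,d);A+=M;b+=M@p
    x=np.linalg.solve(A,b)
    return x,[np.linalg.norm((np.eye(3)-np.outer(d,d))@(x-p)) for p,d in [ray(c,uv) for c,uv in l]]
def crop(c,u0,v0,w,h,s,name):
    cv2.imwrite(name,cv2.resize(c["pixels"][v0:v0+h,u0:u0+w,::-1],None,fx=s,fy=s,interpolation=cv2.INTER_CUBIC))
E
python3 - <<'E'
from h import *
import pickle
cs=robot.camera("side");ct=robot.camera("top")
pickle.dump((cs,ct),open("cams.pkl","wb"))
print(proj(ct,[0,0,0]),proj(cs,[0,0,0]),proj(ct,[.279,-.559,.223]))
crop(ct,260,135,100,115,6,"pics/t1.png"); crop(cs,240,150,130,115,6,"pics/s1.png")
E
```

```text
[[313.60879527 369.16895598]] [[502.65026256 237.31440616]] [[507.76813972 270.83665651]]
```

View pics/t1.png

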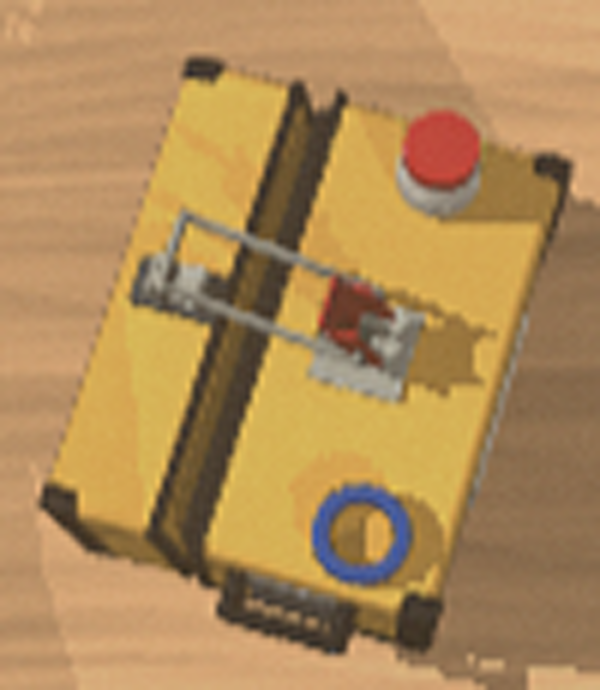

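View pics/s1.png

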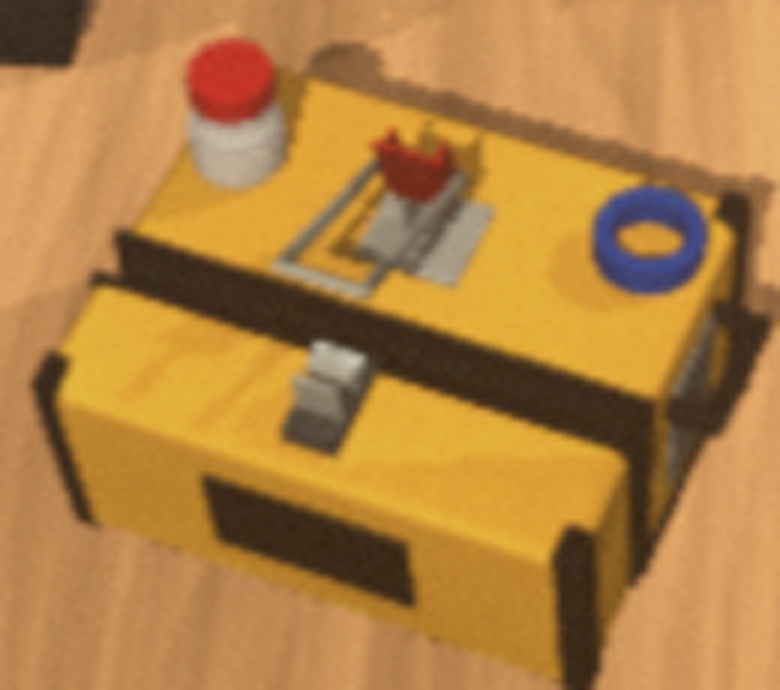

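```bash
python3 - <<'E'
from h import *
import pickle
cs,ct=pickle.load(open("cams.pkl","rb"))
T=lambda u,v:(260+u/6,135+v/6)
S=lambda u,v:(240+u/6,150+v/6)
for n,t,s in [("bar far",(187,217),(283,262)),("bar near",(163,290),(365,290)),("strip far pin",(375,280),(375,168)),
  ("lever tip?",(335,280),(385,140)),("jar cap",(442,147),(231,72)),("keeper rib near top",(140,285),(345,390)),("keeper hook top",(190,275),(340,355)),("tape top",(362,533),(652,230)),
  ("lid corner near",(50,490),(575,530)),("body far corner R",(560,160),None),("body near lid",(205,575),(655,400))]:
    if s: x,e=tri([(ct,T(*t)),(cs,S(*s))]); print(n,x.round(4),np.round(e,4))
print(onz(ct,[T(200,62),T(55,490),T(340,100),T(205,570),T(565,160),T(430,605)],.13).round(3))
E
```

```text
bar far [0.5952 0.0472 0.2088] [0.0011 0.0011]
bar near [0.5589 0.0599 0.2078] [0.0002 0.0002]
strip far pin [ 0.5685 -0.0466  0.1659] [0.0031 0.0031]
lever tip? [ 0.5596 -0.0258  0.207 ] [0.0019 0.0019]
jar cap [ 0.6348 -0.0835  0.185 ] [0.0014 0.0014]
keeper rib near top [0.5711 0.0752 0.1606] [0.0034 0.0034]
keeper hook top [0.5768 0.0497 0.1524] [0.0043 0.0043]
tape top [ 0.442  -0.0357  0.1432] [0.0016 0.0016]
lid corner near [0.4701 0.1253 0.1367] [0.0024 0.0024]
body near lid [0.432  0.0454 0.1213] [0.0043 0.0043]
[[ 0.706  0.042  0.13 ]
 [ 0.474  0.123  0.13 ]
 [ 0.682 -0.033  0.13 ]
 [ 0.429  0.046  0.13 ]
 [ 0.644 -0.152  0.13 ]
 [ 0.407 -0.07   0.13 ]]
```

```bash
python3 - <<'E'
from h import *
o=robot.get_obs(); M=R.from_quat(o["tool_rot"]).as_matrix(); print(M.round(3))
ax=np.degrees(np.arctan2(M[1],M[0])); print("yaw x,z",ax[0],ax[2])
print("yaw q1",np.degrees(o["q"][0]),"q6",np.degrees(o["q"][5]))
E
```

```text
[[ 0.446 -0.     0.895]
 [-0.895  0.001  0.446]
 [-0.001 -1.     0.   ]]
yaw x,z -63.4850813744055 26.51490914281983
yaw q1 -73.71153651707347 q6 -10.225977987241283
```

```bash
python3 -m creep '[[[0,-23,0],-0.132,1],[[0,-23,0],-0.132,1],[[0,-23,0],-0.132,1],[[0,-23,0],-0.132,1],[[0,-23,0],-0.132,1],[[0,-23,0],-0.132,1]]'; python3 -m creep '[[[8,0,48],0,1],[[8,0,48],0,1],[[8,0,48],0,1],[[8,0,48],0,1],[[8,0,48],0,1],[[8,0,48],0,1],[[8,0,48],0,1],[[8,0,48],0,1]]';python3 -m creep '[[[8,0,48],0,1],[[8,0,48],0,1],[[8,0,48],0,1],[[8,0,48],0,1],[[0,0,0],0,1],[[0,0,0],0,1]]'
python3 - <<'E'
from h import *
o=robot.get_obs();print(np.degrees(o["q"]))
c=robot.camera("wrist"); cv2.imwrite("pics/w1.png",c["pixels"][:,:,::-1]);import pickle;pickle.dump(c,open("w1.pkl","wb"))
E
```

```text
time: 0.85
position: [0.279, -0.5589, 0.3613]
tool_rot: [-0.698, 0.109, -0.109, 0.699]
ft_force: [-0.0, -1.0, -0.4]
grip_width: 0.0872
time: 1.65
position: [0.4597, -0.2122, 0.3607]
tool_rot: [0.698, -0.111, 0.112, -0.698]
ft_force: [0.3, 0.0, 0.0]
grip_width: 0.087
time: 2.25
position: [0.5492, -0.0405, 0.3602]
tool_rot: [0.699, -0.111, 0.11, -0.698]
ft_force: [-1.1, -0.8, -0.8]
grip_width: 0.0871
[-1.58266956e+01  1.67605652e+01  8.18657383e+01 -4.20049518e-02
  8.14204679e+01  2.11671718e+00]
```

View pics/w1.png

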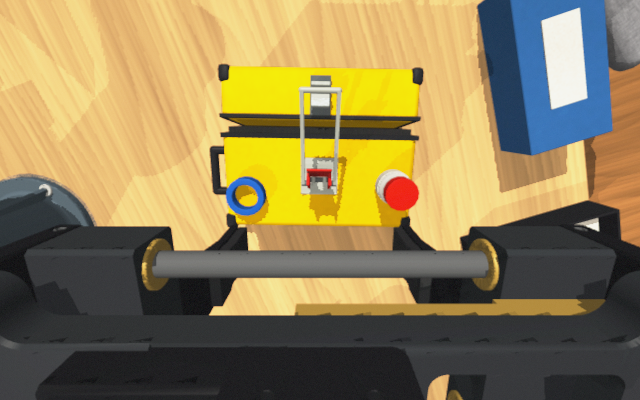

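```bash
python3 - <<'E'
from h import *
import pickle
c=pickle.load(open("w1.pkl","rb"))
crop(c,280,60,100,150,4,"pics/w1c.png"); crop(c,210,55,220,180,3.6,"pics/w1d.png")
o=robot.get_obs(); print(c["position"],R.from_quat(c["rotation"]).as_matrix().round(3)); print(proj(c,o["position"]))
E
```

```text
[0.57191466 0.02594005 0.52060766] [[ 0.952  0.297  0.079]
 [-0.308  0.92   0.244]
 [ 0.    -0.257  0.966]]
[[317.96264714 245.3989917 ]]
```

View pics/w1d.png

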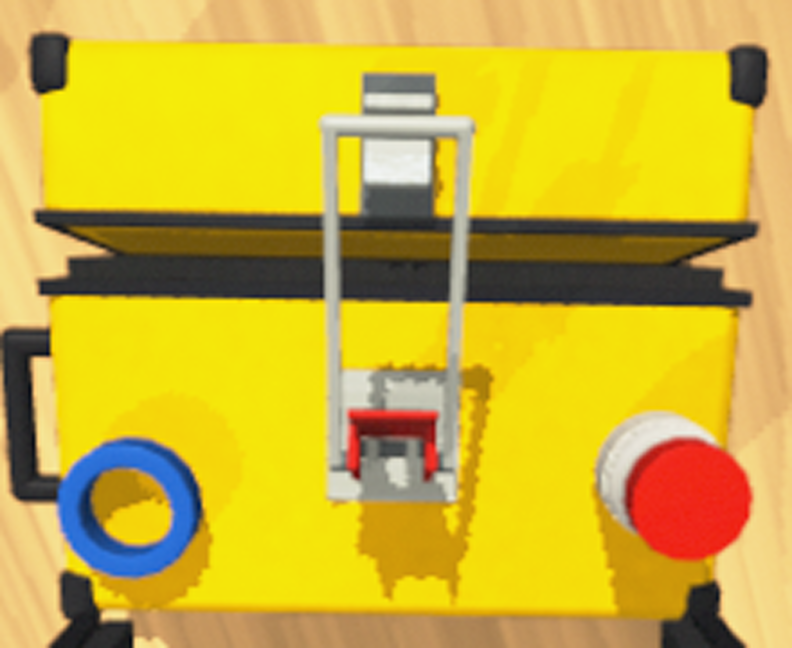

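View pics/w1c.png

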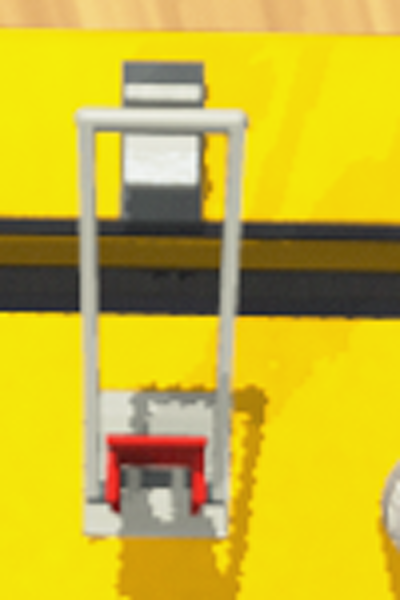

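```bash
python3 - <<'E'
from h import *
import pickle
c=pickle.load(open("w1.pkl","rb")); cs,ct=pickle.load(open("cams.pkl","rb"))
D=lambda *p:[(210+u/3.6,55+v/3.6) for u,v in p]
def yaw(a,b): return np.degrees(np.arctan2(*(b-a)[[1,0]]))
e=onz(c,D((50,297),(737,308),(95,609),(685,614)),.13); print(e.round(4),yaw(e[0],e[1]),yaw(e[2],e[3]))
k=onz(c,D((362,152),(436,148)),.14)
# keeper seat floor edges z ~.14: outer end corners, inner end
k=onz(c,D((363,74),(436,75),(362,214),(434,215)),.14); print("seat",k.round(4),yaw(k[0],k[1]))
l=onz(c,D((364,141),(434,141),(364,184),(434,184)),.154); print("hook top z.154",l.round(4))
r=onz(c,D((363,95),(436,95),(363,108),(436,108)),.162); print("rib top",r.round(4))
b=onz(c,D((322,124),(474,126)),.208); print("bar",b.round(4),yaw(b[0],b[1]),np.linalg.norm(b[1]-b[0]))
bp=onz(c,D((329,500),(456,500),(343,371),(458,371)),.131); print("baseplate",bp.round(4))
t=onz(c,D((349,411),(438,411),(352,432),(434,432)),.21); print("lever tip",t.round(4),np.linalg.norm(t[1]-t[0]))
t=onz(c,D((330,468),(455,468)),.166); print("pin",t.round(4),np.linalg.norm(t[1]-t[0]))
E
```

```text
[[ 0.4456  0.0455  0.13  ]
 [ 0.6838 -0.0357  0.13  ]
 [ 0.4156 -0.0719  0.13  ]
 [ 0.6371 -0.1457  0.13  ]] -18.81069050337288 -18.431845677590747
seat [[0.5782 0.0808 0.14  ]
 [0.6016 0.0729 0.14  ]
 [0.5636 0.0377 0.14  ]
 [0.5874 0.0297 0.14  ]] -18.636412465324074
hook top z.154 [[0.5718 0.0591 0.154 ]
 [0.5939 0.052  0.154 ]
 [0.5675 0.0462 0.154 ]
 [0.5898 0.0391 0.154 ]]
rib top [[0.5759 0.0717 0.162 ]
 [0.5981 0.0645 0.162 ]
 [0.5747 0.068  0.162 ]
 [0.597  0.0608 0.162 ]]
bar [[0.562  0.0622 0.208 ]
 [0.6025 0.0485 0.208 ]] -18.616672841113736 0.04273699576575659
baseplate [[ 0.5181 -0.0581  0.131 ]
 [ 0.5644 -0.0731  0.131 ]
 [ 0.539  -0.013   0.131 ]
 [ 0.5796 -0.0261  0.131 ]]
lever tip [[ 0.5435 -0.0169  0.21  ]
 [ 0.5689 -0.0251  0.21  ]
 [ 0.5424 -0.0233  0.21  ]
 [ 0.5658 -0.0308  0.21  ]] 0.026618999336810667
pin [[ 0.5269 -0.0399  0.166 ]
 [ 0.5681 -0.0532  0.166 ]] 0.0432922390198138
```

```bash
python3 - <<'E'
from h import *
import pickle
c=pickle.load(open("w1.pkl","rb")); cs,ct=pickle.load(open("cams.pkl","rb"))
D=lambda u,v:(210+u/3.6,55+v/3.6)
T=lambda u,v:(260+u/6,135+v/6)
S=lambda u,v:(240+u/6,150+v/6)
ex=np.array([.319,.948,0]);et=np.array([.948,-.319,0])
for n,l in [("far",[(c,D(472,126)),(cs,S(283,262)),(ct,T(187,217))]),("near",[(c,D(324,124)),(cs,S(365,290)),(ct,T(163,290))]),("far-side only",[(c,D(472,126)),(cs,S(283,262))]),("near",[(c,D(324,124)),(cs,S(365,290))]),
 ("rib far top outer",[(c,D(436,95)),(cs,S(300,376))]),("rib near top",[(c,D(363,95)),(cs,S(345,391))]),
 ("lip near top",[(c,D(364,141)),(cs,S(358,362))]),("lip far",[(c,D(434,141)),(cs,S(312,346))]),
 ("leverL",[(c,D(349,411)),(cs,S(445,150))]),("leverR",[(c,D(438,411)),(cs,S(385,135))])]:
    x,e=tri(l); print(n,x.round(4),"ex %.4f et %.4f"%(x@ex,x@et),np.round(e,4))
E
```

```text
far [0.5975 0.0476 0.2085] ex 0.2358 et 0.5513 [0.0045 0.0033 0.0012]
near [0.5601 0.0607 0.2079] ex 0.2362 et 0.5116 [0.0027 0.0016 0.0013]
far-side only [0.5979 0.0483 0.2097] ex 0.2365 et 0.5514 [0.0039 0.0039]
near [0.5606 0.0615 0.2093] ex 0.2371 et 0.5118 [0.0021 0.0021]
rib far top outer [0.5936 0.065  0.154 ] ex 0.2509 et 0.5420 [0.0051 0.0051]
rib near top [0.5722 0.0723 0.154 ] ex 0.2510 et 0.5194 [0.0038 0.0038]
lip near top [0.5679 0.0584 0.1565] ex 0.2365 et 0.5198 [0.0039 0.0039]
lip far [0.5891 0.0513 0.1576] ex 0.2366 et 0.5421 [0.0046 0.0046]
leverL [ 0.5372 -0.0189  0.2068] ex 0.1535 et 0.5153 [0.0061 0.0061]
leverR [ 0.5634 -0.0265  0.2075] ex 0.1546 et 0.5425 [0.0056 0.0056]
```

```bash
python3 -m creep '[[[0.4,0,45],0.009,1],[[0.4,0,44],0,1],[[0,40,0],0,1],[[0,40,0],0,1],[[0,20,0],0,1],[[0,0,0],0,0.8],[[0,0,0],0,0.8]]'
python3 - <<'E'
from h import *
o=robot.get_obs();p=o["position"];print(p, "ex",p@[.319,.948,0],"et",p@[.948,-.319,0],o["ft_force"])
c=robot.camera("wrist"); cv2.imwrite("pics/w2.png",c["pixels"][:,:,::-1]);import pickle;pickle.dump(c,open("w2.pkl","wb"))
print(proj(c,[p]))
E
```

```text
time: 3.0
position: [0.5784, 0.041, 0.261]
tool_rot: [0.698, -0.115, 0.115, -0.698]
ft_force: [-0.4, -0.0, 0.5]
grip_width: 0.0776
[0.57838542 0.04102233 0.2610469 ] ex 0.22339412167054892 et 0.5352232520727572 [-0.39464591 -0.00577513  0.51459815]
[[317.91079973 243.63408759]]
```

View pics/w2.png

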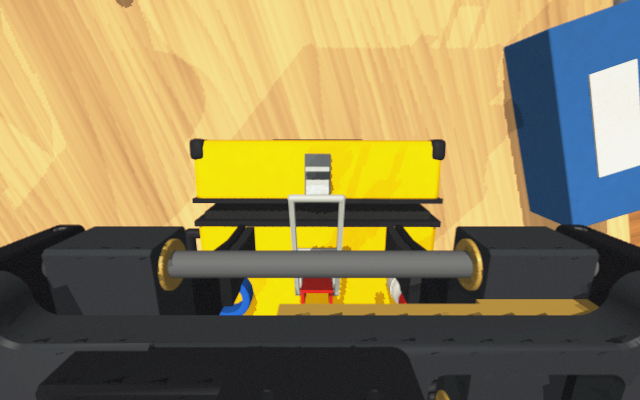

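```bash
python3 - <<'E'
from h import *
import pickle
c=pickle.load(open("w2.pkl","rb")); crop(c,280,145,80,70,8,"pics/w2c.png")
for z in (.205,.208,.212):
    b=onz(c,[(290,198),(344.5,198)],z); print(z,b.mean(0)@[.319,.948,0],b.mean(0)@[.948,-.319,0],np.linalg.norm(b[0]-b[1]))
E
```

```text
0.205 0.23679896511116397 0.534489561963293 0.04196845436704314
0.208 0.23758547441792824 0.5345147992886459 0.04138686657203483
0.212 0.2386341534936139 0.5345484490557831 0.04061141617869032
```

View pics/w2c.png

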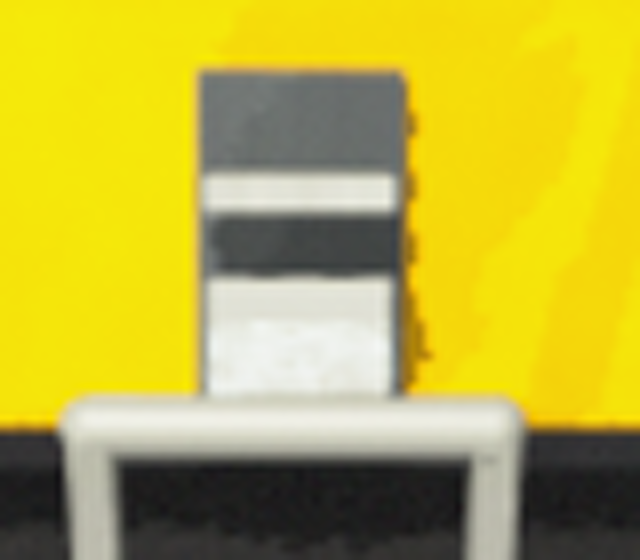

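```bash
python3 -m creep '[[[-0.7,33,3],0,0.8],[[0,33,0],0,0.8],[[0,0,0],0,0.6],[[0,0,0],0,0.52],[[0,0,0],0,0.3],[[0,0,0],0,0.3],[[0,0,0],0,0.3],[[0,0,0],0,0.3]]' 12
python3 - <<'E'
from h import *
o=robot.get_obs();p=o["position"];print(p, "ex",p@[.319,.948,0],"et",p@[.948,-.319,0],o["ft_force"],o["grip_width"])
c=robot.camera("wrist");crop(c,220,130,200,150,4,"pics/w3.png");c=robot.camera("side");crop(c,240,120,130,120,6,"pics/s3.png")
E
```

```text
time: 3.85
position: [0.5779, 0.0466, 0.1953]
tool_rot: [-0.697, 0.115, -0.114, 0.698]
ft_force: [-2.1, 3.5, 1.2]
grip_width: 0.042
[0.5779338  0.04664504 0.19527057] ex 0.22858037617055754 et 0.5330014783825621 [-2.1194813   3.46764904  1.16544027] 0.04199229653349329
```

View pics/w3.png

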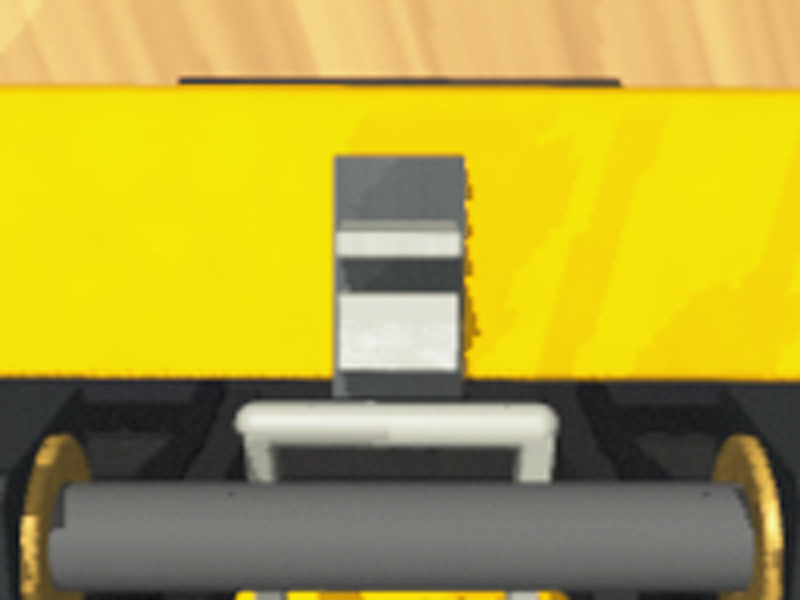

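View pics/s3.png

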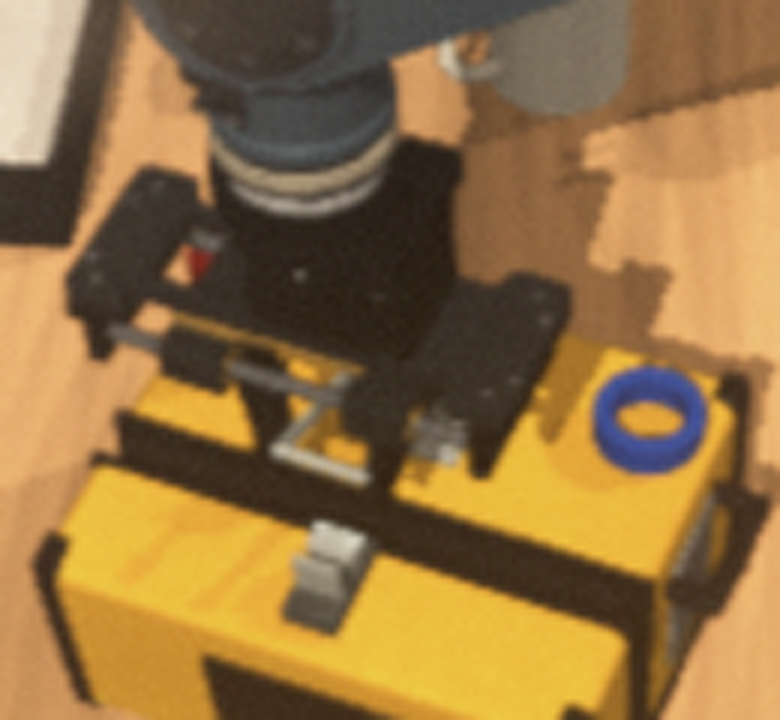

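```bash
cat >> h.py <<'E'
ex=np.array([.319,.948,0]);et=np.array([.948,-.319,0])
def st():
    o=robot.get_obs();p=o["position"];f=o["ft_force"]
    print("t %.2f ex %.4f et %.4f z %.4f | Fx %.1f Ft %.1f Fz %.1f w %.4f"%(o["time"],p@ex,p@et,p[2],f@ex,f@et,f[2],o["grip_width"]))
E
python3 - <<'E'
from h import *
st()
c=robot.camera("wrist")
U=lambda u,v:(220+u/4,130+v/4)
for n,a,b,zs in [("bar",(237,423),(557,423),(.206,.209,.212)),("lip edge",(340,294),(460,294),(.150,.152,.154)),("hook inner",(340,371),(460,371),(.152,.154)),("rib in",(337,257),(462,257),(.156,.158,.16)),("rib out",(337,232),(462,232),(.156,.158,.16)),("floor outer",(335,156),(464,156),(.134,.137,.14)),("floor inner",(332,396),(464,396),(.137,.14))]:
  for z in zs:
    b2=onz(c,[U(*a),U(*b)],z); m=b2.mean(0); print(n,z,"ex %.4f et %.4f w %.4f"%(m@ex,m@et,np.linalg.norm(b2[1]-b2[0])))
E
```

```text
t 3.95 ex 0.2287 et 0.5330 z 0.1949 | Fx 3.3 Ft -3.2 Fz 2.3 w 0.0420
bar 0.206 ex 0.2381 et 0.5339 w 0.0440
bar 0.209 ex 0.2393 et 0.5339 w 0.0431
bar 0.212 ex 0.2406 et 0.5339 w 0.0423
lip edge 0.15 ex 0.2408 et 0.5343 w 0.0220
lip edge 0.152 ex 0.2414 et 0.5343 w 0.0218
lip edge 0.154 ex 0.2420 et 0.5343 w 0.0216
hook inner 0.152 ex 0.2266 et 0.5343 w 0.0222
hook inner 0.154 ex 0.2273 et 0.5343 w 0.0220
rib in 0.156 ex 0.2493 et 0.5342 w 0.0221
rib in 0.158 ex 0.2498 et 0.5342 w 0.0219
rib in 0.16 ex 0.2503 et 0.5342 w 0.0216
rib out 0.156 ex 0.2538 et 0.5342 w 0.0220
rib out 0.158 ex 0.2543 et 0.5342 w 0.0217
rib out 0.16 ex 0.2547 et 0.5342 w 0.0215
floor outer 0.134 ex 0.2639 et 0.5342 w 0.0247
floor outer 0.137 ex 0.2643 et 0.5342 w 0.0244
floor outer 0.14 ex 0.2648 et 0.5342 w 0.0241
floor inner 0.137 ex 0.2160 et 0.5339 w 0.0264
floor inner 0.14 ex 0.2172 et 0.5339 w 0.0260
```

```bash
python3 -m creep '[[[0.5,5,0.7],0,0.3],[[0,5,0.7],0,0.3],[[0,5,0.7],0,0.3],[[0,5,0.7],0,0.3],[[0,5,0.7],0,0.3],[[0,5,0.7],0,0.3],[[0,5,0.7],0,0.3],[[0,0,0],0,0.3]]'
python3 - <<'E'
from h import *
st()
c=robot.camera("wrist");crop(c,220,130,200,150,4,"pics/w4.png");c=robot.camera("side");crop(c,240,120,130,120,6,"pics/s4.png")
E
```

```text
time: 4.8
position: [0.5792, 0.0498, 0.1584]
tool_rot: [0.698, -0.115, 0.113, -0.697]
ft_force: [-5.1, -0.1, -0.4]
grip_width: 0.0418
t 4.80 ex 0.2320 et 0.5332 z 0.1584 | Fx -1.7 Ft -4.8 Fz -0.4 w 0.0418
```

View pics/w4.png

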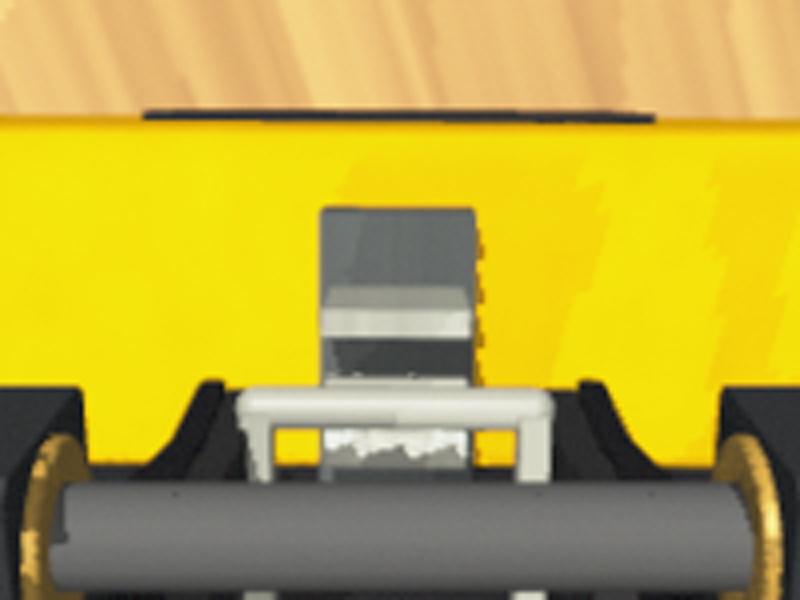

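View pics/s4.png

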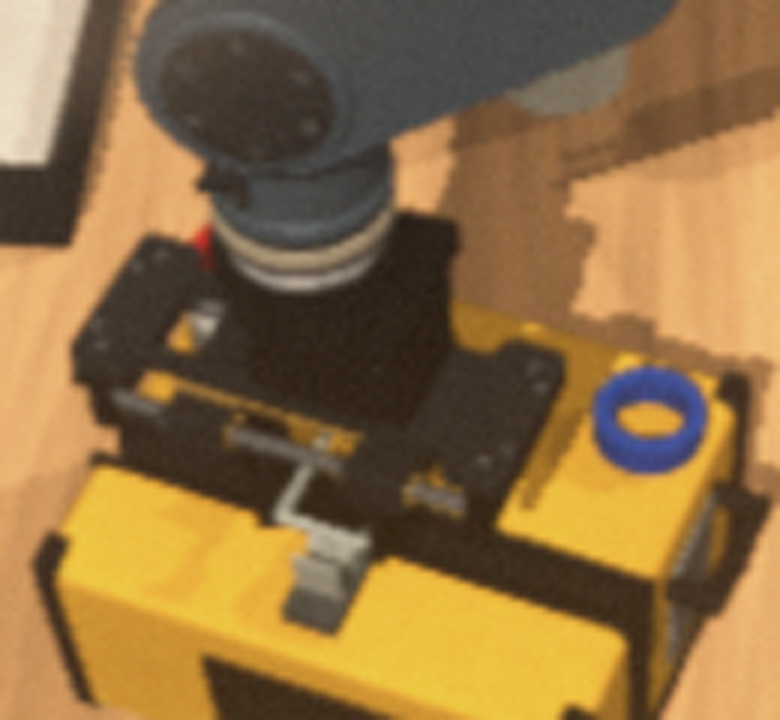

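```bash
python3 - <<'E'
from h import *
st()
c=robot.camera("wrist")
U=lambda u,v:(220+u/4,130+v/4)
for n,a,b,zs in [("bar",(237,407),(553,407),(.162,.165,.168,.171,.174)),("lip edge",(323,380),(472,380),(.150,.152,.154)),("rib in",(321,339),(473,339),(.156,.158,.16)),("rib out",(322,310),(472,310),(.156,.158,.16))]:
  for z in zs:
    b2=onz(c,[U(*a),U(*b)],z); m=b2.mean(0); print(n,z,"ex %.4f et %.4f w %.4f"%(m@ex,m@et,np.linalg.norm(b2[1]-b2[0])))
E
```

```text
t 4.90 ex 0.2320 et 0.5333 z 0.1589 | Fx -1.7 Ft -5.0 Fz 0.8 w 0.0420
bar 0.162 ex 0.2407 et 0.5338 w 0.0456
bar 0.165 ex 0.2419 et 0.5338 w 0.0447
bar 0.168 ex 0.2431 et 0.5338 w 0.0439
bar 0.171 ex 0.2443 et 0.5339 w 0.0430
bar 0.174 ex 0.2454 et 0.5339 w 0.0421
lip edge 0.15 ex 0.2405 et 0.5341 w 0.0230
lip edge 0.152 ex 0.2412 et 0.5341 w 0.0227
lip edge 0.154 ex 0.2419 et 0.5342 w 0.0225
rib in 0.156 ex 0.2491 et 0.5341 w 0.0224
rib in 0.158 ex 0.2497 et 0.5341 w 0.0221
rib in 0.16 ex 0.2504 et 0.5341 w 0.0219
rib out 0.156 ex 0.2536 et 0.5341 w 0.0220
rib out 0.158 ex 0.2542 et 0.5341 w 0.0217
rib out 0.16 ex 0.2548 et 0.5341 w 0.0214
```

```bash
python3 -m creep '[[[-0.8,0,2],0,0.3],[[0,3,0],0,0.3],[[0,3,0],0,0.3],[[0,0,0],0,0.3]]'; python3 - <<'E'
from h import *
st()
c=robot.camera("wrist");crop(c,220,130,200,150,4,"pics/w5.png")
E
```

```text
time: 5.35
position: [0.58, 0.0521, 0.1532]
tool_rot: [0.698, -0.115, 0.114, -0.698]
ft_force: [-4.5, 0.1, -0.3]
grip_width: 0.0419
t 5.35 ex 0.2344 et 0.5332 z 0.1532 | Fx -1.3 Ft -4.3 Fz -0.3 w 0.0419
```

View pics/w5.png

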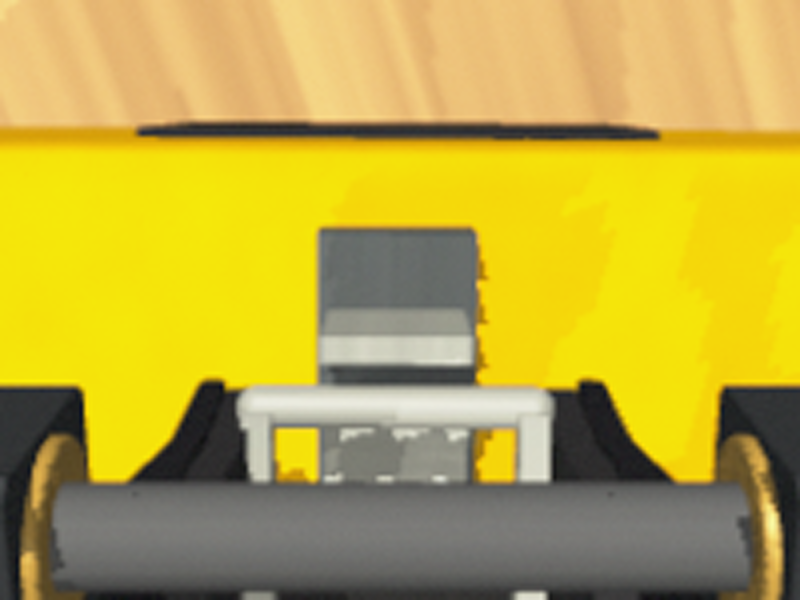

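```bash
for i in 1; do python3 -m creep '[[[0,2,0],0,0.3],[[0,2,0],0,0.3],[[0,0,0],0,0.3]]'; done; python3 - <<'E'
from h import *
st()
E
python3 -m creep '[[[0,1.5,0],0,0.3],[[0,1.5,0],0,0.3],[[0,0,0],0,0.3]]';python3 - <<'E'
from h import *
st()
c=robot.camera("wrist");crop(c,220,130,200,150,4,"pics/w6.png")
E
```

```text
time: 5.7
position: [0.5801, 0.0523, 0.1494]
tool_rot: [0.698, -0.115, 0.114, -0.698]
ft_force: [-4.6, 0.7, 0.3]
grip_width: 0.0414
t 5.70 ex 0.2347 et 0.5333 z 0.1494 | Fx -0.8 Ft -4.6 Fz 0.3 w 0.0414
time: 6.0
position: [0.5802, 0.0524, 0.1466]
tool_rot: [-0.698, 0.114, -0.114, 0.698]
ft_force: [-5.4, 1.2, 0.0]
grip_width: 0.0418
t 6.00 ex 0.2348 et 0.5333 z 0.1466 | Fx -0.5 Ft -5.5 Fz 0.0 w 0.0418
```

View pics/w6.png

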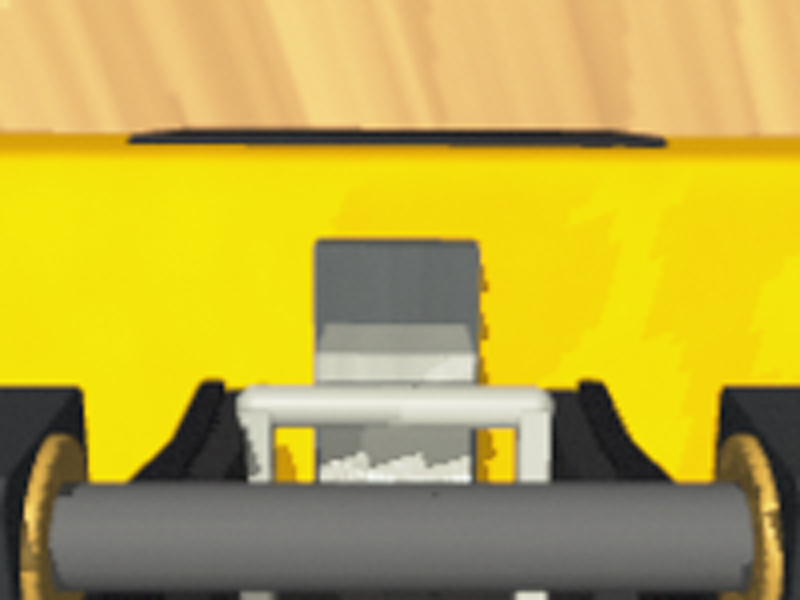

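```bash
python3 -m creep '[[[0,1,-0.6],0,0.3],[[0,1,0],0,0.3],[[0,0,0],0,0.3]]'; python3 - <<'E'
from h import *
st()
E
python3 -m creep '[[[0,1.5,0],0,0.3],[[0,0,0],0,0.3]]';python3 - <<'E'
from h import *
st()
E
python3 -m creep '[[[0,1.5,0],0,0.3],[[0,0,0],0,0.3]]';python3 - <<'E'
from h import *
st()
c=robot.camera("wrist");crop(c,220,130,200,150,4,"pics/w7.png");c=robot.camera("side");crop(c,240,120,130,120,6,"pics/s7.png")
E
```

```text
time: 6.35
position: [0.5801, 0.0521, 0.1446]
tool_rot: [-0.698, 0.114, -0.114, 0.698]
ft_force: [-4.5, 1.3, -0.1]
grip_width: 0.0419
t 6.35 ex 0.2345 et 0.5333 z 0.1446 | Fx -0.2 Ft -4.6 Fz -0.1 w 0.0419
time: 6.55
position: [0.5801, 0.052, 0.1431]
tool_rot: [-0.698, 0.114, -0.114, 0.698]
ft_force: [-4.8, 1.2, -0.2]
grip_width: 0.0418
t 6.55 ex 0.2343 et 0.5333 z 0.1431 | Fx -0.4 Ft -4.9 Fz -0.2 w 0.0418
time: 6.75
position: [0.58, 0.0518, 0.1416]
tool_rot: [-0.698, 0.114, -0.114, 0.698]
ft_force: [-4.8, 1.0, 1.2]
grip_width: 0.0416
t 6.75 ex 0.2342 et 0.5333 z 0.1416 | Fx -0.6 Ft -4.9 Fz 1.2 w 0.0416
```

View pics/w7.png

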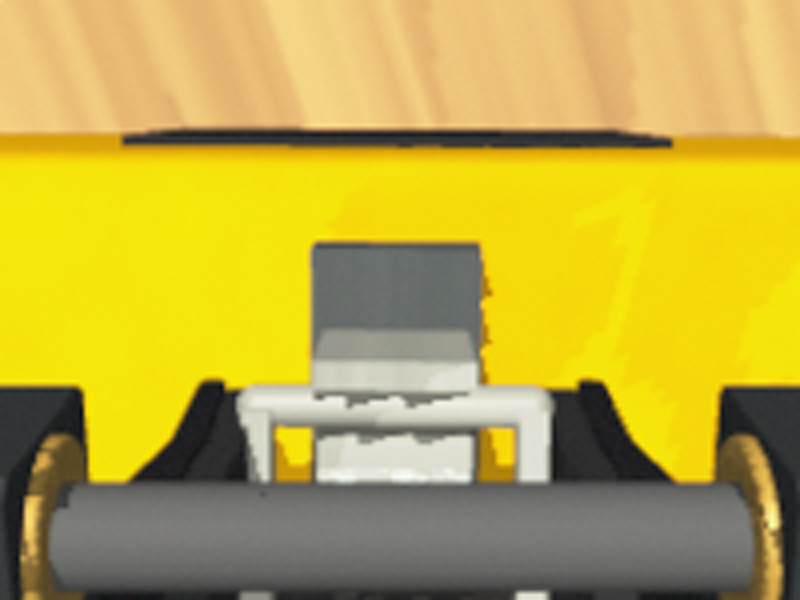

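View pics/s7.png

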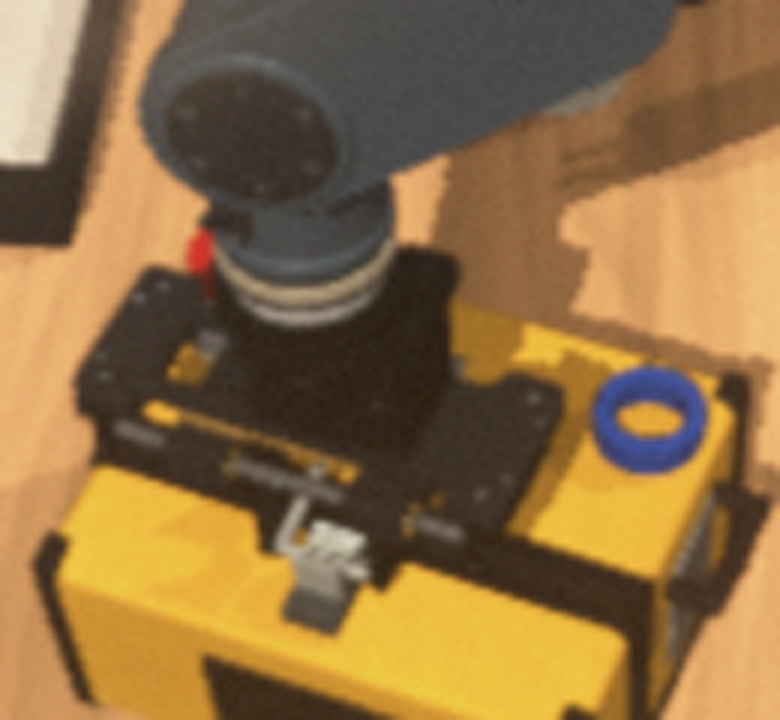

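```bash
python3 -m creep '[[[0,1.5,0],0,0.3],[[0,0,0],0,0.3]]'; python3 - <<'E'
from h import *
st()
E
python3 -m creep '[[[0,1.5,0],0,0.3],[[0,0,0],0,0.3]]';python3 - <<'E'
from h import *
st()
E
python3 -m creep '[[[0,1,0],0,0.3],[[0,0,0],0,0.3]]';python3 - <<'E'
from h import *
st()
E
```

```text
time: 7.05
position: [0.58, 0.0518, 0.14]
tool_rot: [-0.698, 0.115, -0.114, 0.698]
ft_force: [-4.3, 1.7, -0.6]
grip_width: 0.0417
t 7.05 ex 0.2341 et 0.5333 z 0.1400 | Fx 0.2 Ft -4.6 Fz -0.6 w 0.0417
time: 7.25
position: [0.58, 0.0518, 0.1385]
tool_rot: [0.698, -0.115, 0.114, -0.698]
ft_force: [-5.2, -0.1, 0.5]
grip_width: 0.042
t 7.25 ex 0.2341 et 0.5333 z 0.1385 | Fx -1.7 Ft -4.9 Fz 0.5 w 0.0420
time: 7.45
position: [0.58, 0.0518, 0.1376]
tool_rot: [0.698, -0.115, 0.114, -0.698]
ft_force: [-6.4, 1.1, 1.0]
grip_width: 0.0419
t 7.45 ex 0.2341 et 0.5333 z 0.1376 | Fx -1.1 Ft -6.4 Fz 1.0 w 0.0419
```

```bash
python3 -m creep '[[[0,1,0],0,0.3],[[0,0,0],0,0.3]]'; python3 - <<'E'
from h import *
st()
E
python3 -m creep '[[[0,1,0],0,0.3],[[0,0,0],0,0.3]]';python3 - <<'E'
from h import *
st()
c=robot.camera("wrist");crop(c,220,130,200,150,4,"pics/w8.png");c=robot.camera("side");crop(c,270,170,60,60,10,"pics/s8.png")
E
```

```text
time: 7.65
position: [0.58, 0.0517, 0.1366]
tool_rot: [0.698, -0.115, 0.114, -0.698]
ft_force: [-5.1, 0.8, 0.0]
grip_width: 0.0418
t 7.65 ex 0.2340 et 0.5333 z 0.1366 | Fx -0.9 Ft -5.1 Fz 0.0 w 0.0418
time: 7.85
position: [0.5799, 0.0516, 0.1356]
tool_rot: [0.698, -0.115, 0.114, -0.698]
ft_force: [-5.5, 0.7, 0.6]
grip_width: 0.0418
t 7.85 ex 0.2339 et 0.5333 z 0.1356 | Fx -1.1 Ft -5.5 Fz 0.6 w 0.0418
```

View pics/w8.png

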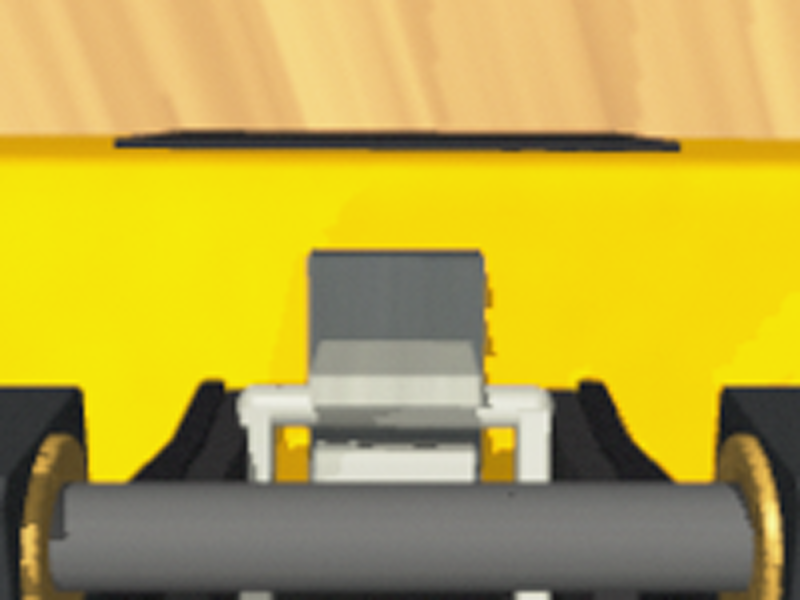

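View pics/s8.png

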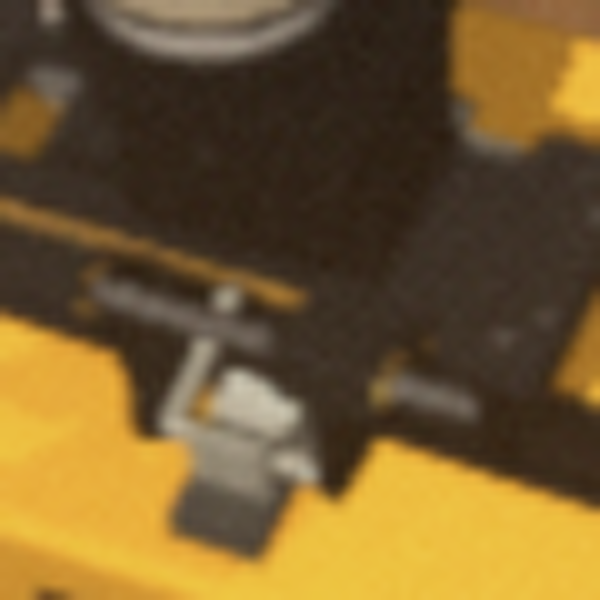

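```bash
python3 -m creep '[[[0,1,0],0,0.3],[[0,0,0],0,0.3]]'; python3 - <<'E'
from h import *
st()
E
python3 -m creep '[[[0,1,0],0,0.3],[[0,0,0],0,0.3]]';python3 - <<'E'
from h import *
st()
E
```

```text
time: 8.15
position: [0.5799, 0.0516, 0.1346]
tool_rot: [0.698, -0.115, 0.114, -0.698]
ft_force: [-5.3, 0.1, 0.8]
grip_width: 0.0419
t 8.15 ex 0.2339 et 0.5333 z 0.1346 | Fx -1.6 Ft -5.1 Fz 0.8 w 0.0419
time: 8.35
position: [0.5799, 0.0515, 0.1336]
tool_rot: [0.698, -0.115, 0.114, -0.698]
ft_force: [-6.2, 0.1, 1.4]
grip_width: 0.0418
t 8.35 ex 0.2338 et 0.5333 z 0.1336 | Fx -1.9 Ft -5.9 Fz 1.4 w 0.0418
```

```bash
python3 -m creep '[[[0,1,0],0,0.3],[[0,0,0],0,0.3]]'; python3 - <<'E'
from h import *
st()
E
python3 -m creep '[[[0,1,0],0,0.3],[[0,0,0],0,0.3]]';python3 - <<'E'
from h import *
st()
c=robot.camera("wrist");crop(c,220,130,200,150,4,"pics/w9.png");c=robot.camera("side");crop(c,270,170,60,60,10,"pics/s9.png")
E
```

```text
time: 8.55
position: [0.5798, 0.0515, 0.1326]
tool_rot: [0.698, -0.115, 0.114, -0.698]
ft_force: [-5.5, 0.1, 0.5]
grip_width: 0.0417
t 8.55 ex 0.2338 et 0.5333 z 0.1326 | Fx -1.7 Ft -5.3 Fz 0.5 w 0.0417
time: 8.75
position: [0.5798, 0.0514, 0.1316]
tool_rot: [0.698, -0.115, 0.114, -0.698]
ft_force: [-5.9, -0.6, 2.2]
grip_width: 0.042
t 8.75 ex 0.2337 et 0.5333 z 0.1316 | Fx -2.4 Ft -5.4 Fz 2.2 w 0.0420
```

View pics/w9.png

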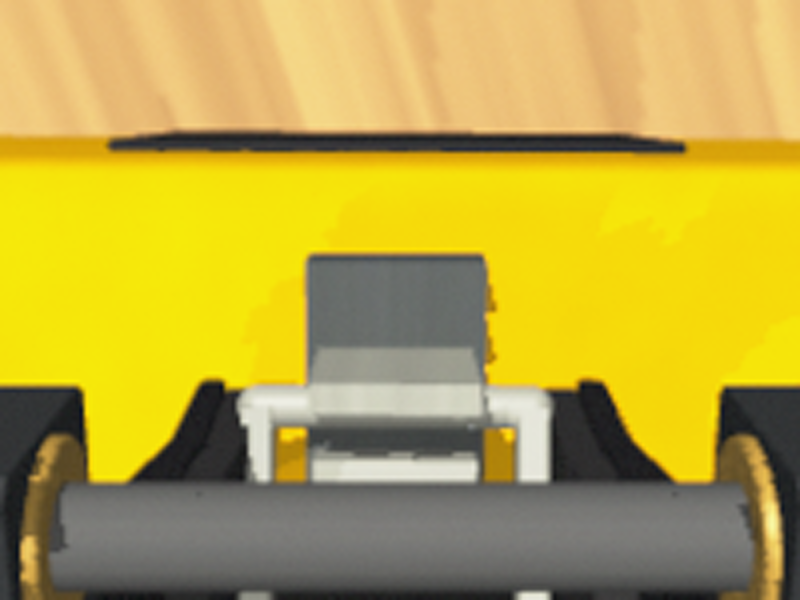

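View pics/s9.png

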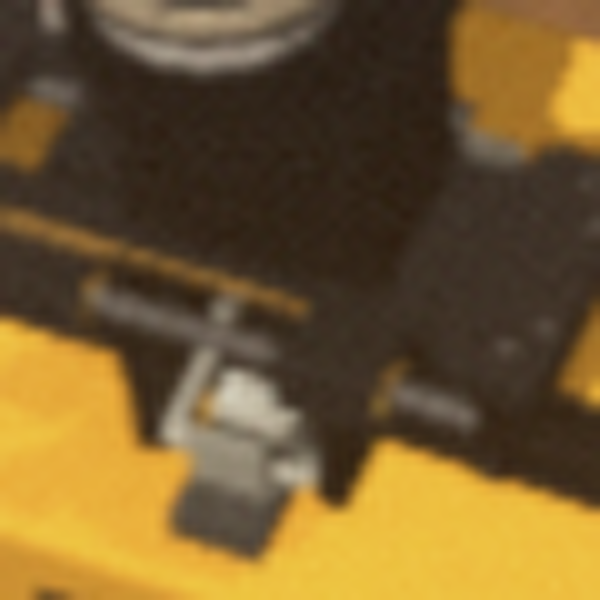

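```bash
python3 -m creep '[[[0,0.7,0],0,0.3],[[0,0,0],0,0.3],[[0,0,0],0,0.3]]'; python3 - <<'E'
from h import *
st()
E
```

```text
time: 9.15
position: [0.5798, 0.0513, 0.131]
tool_rot: [0.698, -0.115, 0.114, -0.697]
ft_force: [-5.7, 0.5, 0.4]
grip_width: 0.0421
t 9.15 ex 0.2336 et 0.5333 z 0.1310 | Fx -1.4 Ft -5.6 Fz 0.4 w 0.0421
```

```bash
python3 -m creep '[[[0,0,-1],0,0.3],[[0,0,-1],0,0.3],[[0,0,0],0,0.3]]'; python3 - <<'E'
from h import *
st()
E
python3 -m creep '[[[0,0,-1],0,0.3],[[0,0,0],0,0.3]]';python3 - <<'E'
from h import *
st()
E
```

```text
time: 9.45
position: [0.5798, 0.051, 0.1309]
tool_rot: [-0.697, 0.115, -0.115, 0.699]
ft_force: [-3.4, 4.2, -0.3]
grip_width: 0.0416
t 9.45 ex 0.2333 et 0.5333 z 0.1309 | Fx 2.9 Ft -4.6 Fz -0.3 w 0.0416
time: 9.65
position: [0.5795, 0.0503, 0.1309]
tool_rot: [-0.697, 0.115, -0.115, 0.699]
ft_force: [-3.9, 5.2, 0.7]
grip_width: 0.0417
t 9.65 ex 0.2325 et 0.5333 z 0.1309 | Fx 3.7 Ft -5.4 Fz 0.7 w 0.0417
```

```bash
python3 -m creep '[[[0,0,0],0,0.3],[[0,0,0],0,0.3]]'; python3 - <<'E'
from h import *
st()
c=robot.camera("wrist");crop(c,220,130,200,150,4,"pics/w10.png")
E
```

```text
time: 9.85
position: [0.5795, 0.0503, 0.131]
tool_rot: [-0.697, 0.115, -0.115, 0.699]
ft_force: [-2.8, 4.4, -0.0]
grip_width: 0.042
t 9.85 ex 0.2325 et 0.5333 z 0.1310 | Fx 3.3 Ft -4.0 Fz -0.0 w 0.0420
```

View pics/w10.png

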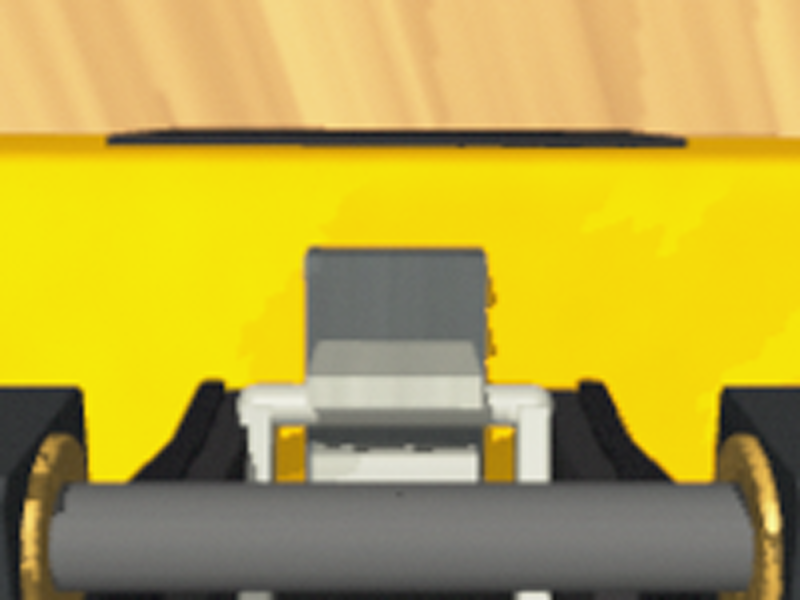

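```bash
python3 -m creep '[[[0,0,-1],0,0.3],[[0,0,0],0,0.3]]'; python3 - <<'E'
from h import *
st()
E
python3 -m creep '[[[0,0,-1],0,0.3],[[0,0,0],0,0.3]]';python3 - <<'E'
from h import *
st()
E
python3 -m creep '[[[0,0,-1],0,0.3],[[0,0,0],0,0.3]]';python3 - <<'E'
from h import *
st()
E
```

```text
time: 10.1
position: [0.5792, 0.0494, 0.1309]
tool_rot: [-0.697, 0.115, -0.115, 0.699]
ft_force: [-4.2, 5.4, 0.3]
grip_width: 0.0419
t 10.10 ex 0.2316 et 0.5333 z 0.1309 | Fx 3.8 Ft -5.7 Fz 0.3 w 0.0419
time: 10.3
position: [0.5788, 0.0484, 0.1309]
tool_rot: [-0.697, 0.115, -0.115, 0.699]
ft_force: [-4.0, 5.1, 0.1]
grip_width: 0.0418
t 10.30 ex 0.2306 et 0.5333 z 0.1309 | Fx 3.6 Ft -5.4 Fz 0.1 w 0.0418
time: 10.5
position: [0.5785, 0.0475, 0.1309]
tool_rot: [-0.697, 0.115, -0.115, 0.699]
ft_force: [-4.1, 5.0, -0.4]
grip_width: 0.0414
t 10.50 ex 0.2295 et 0.5333 z 0.1309 | Fx 3.5 Ft -5.5 Fz -0.4 w 0.0414
```

```bash
python3 -m creep '[[[0,0,-1],0,0.3],[[0,0,0],0,0.3]]'; python3 - <<'E'
from h import *
st()
E
python3 -m creep '[[[0,0,-1],0,0.3],[[0,0,0],0,0.3]]';python3 - <<'E'
from h import *
st()
E
```

```text
time: 10.7
position: [0.5782, 0.0465, 0.1309]
tool_rot: [-0.697, 0.114, -0.115, 0.699]
ft_force: [-3.7, 4.9, 0.2]
grip_width: 0.0418
t 10.70 ex 0.2285 et 0.5333 z 0.1309 | Fx 3.4 Ft -5.1 Fz 0.2 w 0.0418
time: 10.9
position: [0.5778, 0.0455, 0.1309]
tool_rot: [-0.697, 0.115, -0.115, 0.699]
ft_force: [-4.1, 5.7, 0.7]
grip_width: 0.042
t 10.90 ex 0.2275 et 0.5333 z 0.1309 | Fx 4.1 Ft -5.7 Fz 0.7 w 0.0420
```

```bash
python3 -m creep '[[[0,0,-0.7],0,0.3],[[0,0,0],0,0.3]]'; python3 - <<'E'
from h import *
st()
c=robot.camera("wrist");crop(c,220,130,200,150,4,"pics/w11.png");c=robot.camera("side");crop(c,270,170,60,60,10,"pics/s11.png")
E
```

```text
time: 11.1
position: [0.5776, 0.0449, 0.1309]
tool_rot: [-0.697, 0.115, -0.115, 0.699]
ft_force: [-4.4, 5.1, 0.1]
grip_width: 0.0419
t 11.10 ex 0.2268 et 0.5332 z 0.1309 | Fx 3.4 Ft -5.8 Fz 0.1 w 0.0419
```

View pics/w11.png

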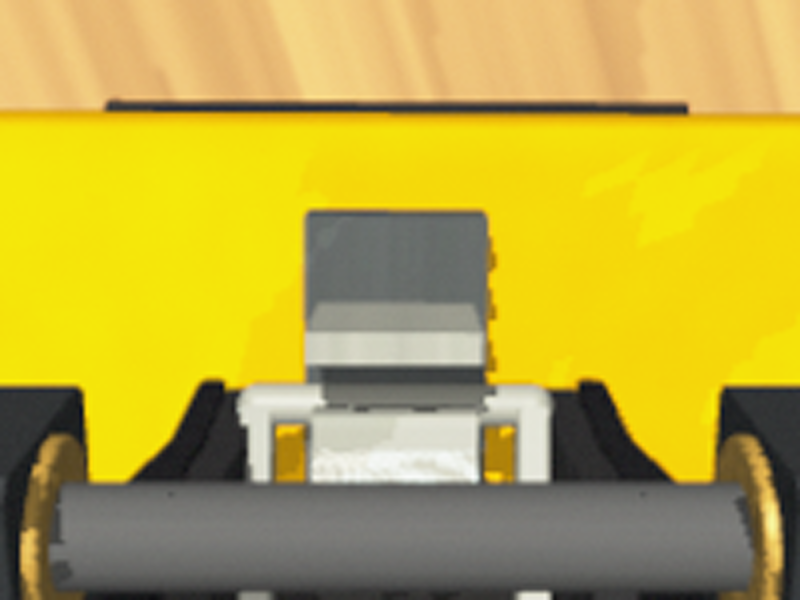

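View pics/s11.png

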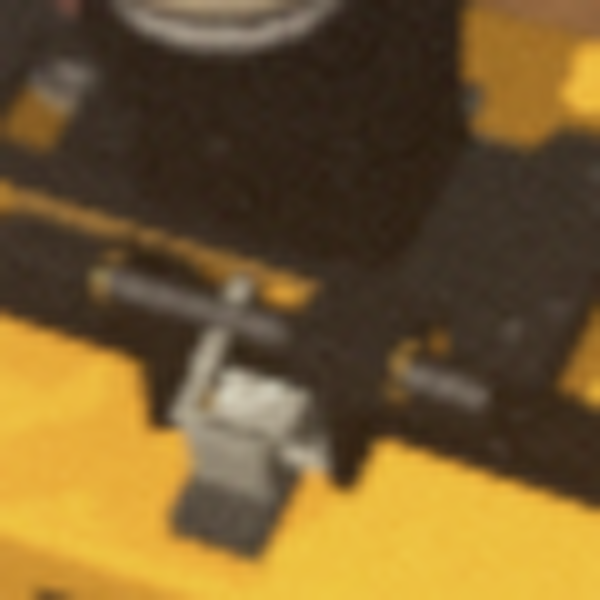

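```bash
python3 -m creep '[[[0,0,-0.7],0,0.3],[[0,0,0],0,0.3]]'; python3 - <<'E'
from h import *
st()
E
python3 -m creep '[[[0,0,-0.7],0,0.3],[[0,0,0],0,0.3]]';python3 - <<'E'
from h import *
st()
E
python3 -m creep '[[[0,0,-0.7],0,0.3],[[0,0,0],0,0.3]]';python3 - <<'E'
from h import *
st()
E
```

```text
time: 11.4
position: [0.5774, 0.0442, 0.1309]
tool_rot: [-0.697, 0.115, -0.115, 0.699]
ft_force: [-4.9, 5.2, 0.3]
grip_width: 0.0416
t 11.40 ex 0.2261 et 0.5332 z 0.1309 | Fx 3.4 Ft -6.3 Fz 0.3 w 0.0416
time: 11.6
position: [0.5773, 0.044, 0.1309]
tool_rot: [-0.697, 0.115, -0.115, 0.699]
ft_force: [-3.9, 5.4, -0.4]
grip_width: 0.0419
t 11.60 ex 0.2259 et 0.5333 z 0.1309 | Fx 3.9 Ft -5.4 Fz -0.4 w 0.0419
time: 11.8
position: [0.5773, 0.0439, 0.1309]
tool_rot: [-0.696, 0.115, -0.115, 0.699]
ft_force: [-2.5, 7.9, 0.4]
grip_width: 0.0419
t 11.80 ex 0.2258 et 0.5333 z 0.1309 | Fx 6.7 Ft -4.9 Fz 0.4 w 0.0419
```

```bash
python3 -m creep '[[[0,0,-0.4],0,0.3],[[0,0,0],0,0.3],[[0,0,0],0,0.3],[[0,0,0],0,0.3]]'; python3 - <<'E'
from h import *
st()
c=robot.camera("wrist");crop(c,220,130,200,150,4,"pics/w12.png")
E
```

```text
time: 12.2
position: [0.5772, 0.0439, 0.1309]
tool_rot: [-0.696, 0.115, -0.115, 0.699]
ft_force: [-2.4, 8.6, -1.3]
grip_width: 0.0423
t 12.20 ex 0.2258 et 0.5332 z 0.1309 | Fx 7.4 Ft -5.0 Fz -1.3 w 0.0423
```

View pics/w12.png

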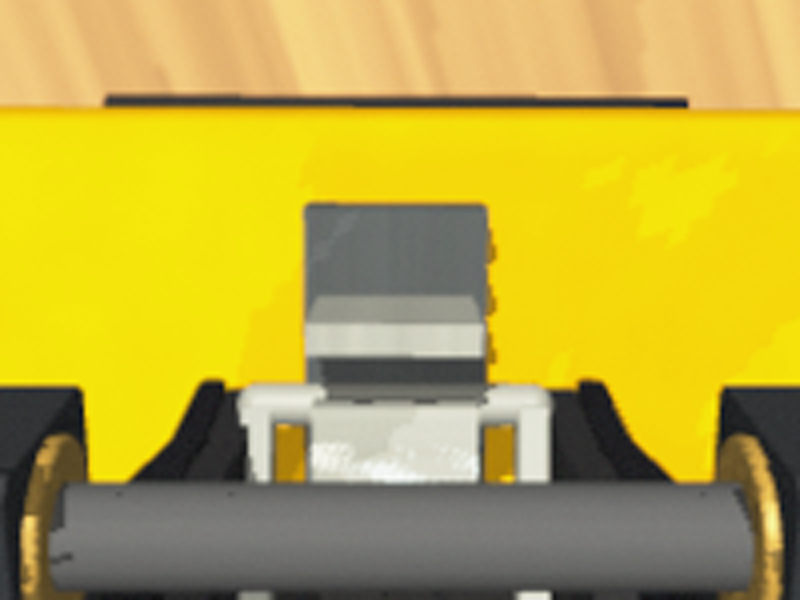

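```bash
python3 -m creep '[[[0,0,1],0,0.52],[[0,0,0],0,0.6],[[0,0,0],0,0.7],[[0,0,0],0,0.8],[[0,-6,0],0,0.8],[[0,-14,0],0,0.8],[[0,-35,0],0,0.8],[[0,-45,0],0,0.8]]';  python3 -m creep '[[[0,-45,-15],0,0.4],[[0,-45,-40],0,0],[[0,0,-45],0,0],[[0,0,0],0,0],[[0,0,0],0,0]]'; python3 - <<'E'
from h import *
import pickle
st()
c=robot.camera("wrist");cv2.imwrite("pics/w13f.png",c["pixels"][:,:,::-1]);crop(c,260,60,110,170,4.7,"pics/w13.png");pickle.dump(c,open("w13.pkl","wb"))
c=robot.camera("side");crop(c,240,120,130,120,6,"pics/s13.png");pickle.dump(c,open("s13.pkl","wb"))
E
```

```text
time: 13.05
position: [0.5759, 0.0418, 0.2306]
tool_rot: [0.698, -0.116, 0.113, -0.698]
ft_force: [1.9, -0.5, -0.5]
grip_width: 0.0691
time: 13.55
position: [0.547, -0.0473, 0.3139]
tool_rot: [-0.698, 0.115, -0.116, 0.698]
ft_force: [0.6, -0.1, -0.9]
grip_width: 0.0372
t 13.55 ex 0.1297 et 0.5336 z 0.3139 | Fx 0.1 Ft 0.6 Fz -0.9 w 0.0372
```

View pics/w13f.png

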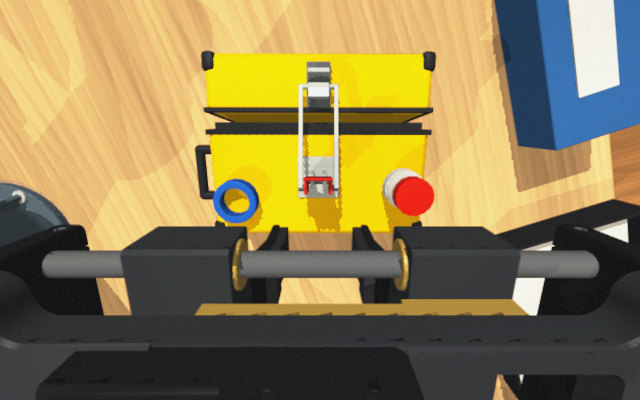

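View pics/s13.png

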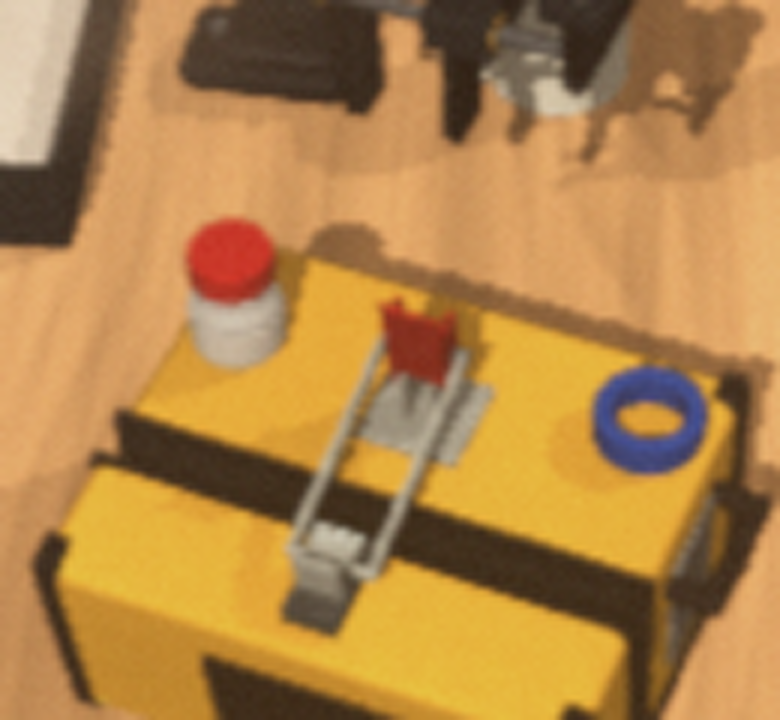

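View pics/w13.png

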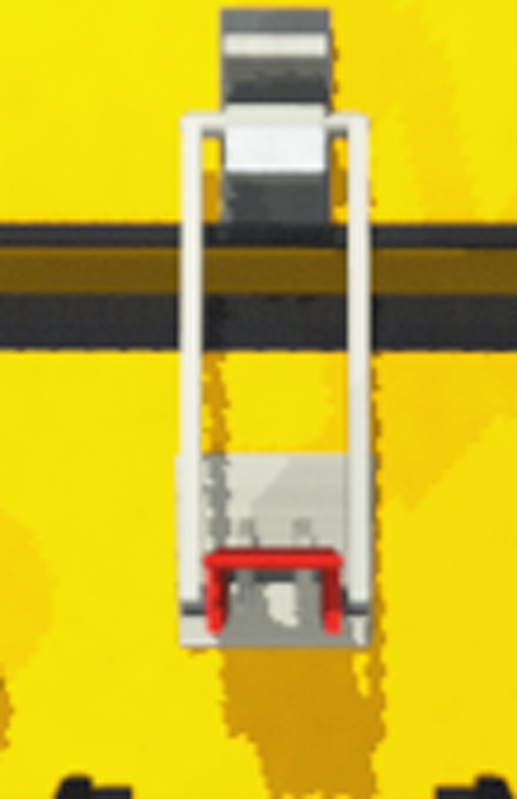

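```bash
python3 - <<'E'
from h import *
import pickle
c=pickle.load(open("w13.pkl","rb"));s=pickle.load(open("s13.pkl","rb"))
S=lambda u,v:(240+u/6,120+v/6); W=lambda u,v:(260+u/4.7,60+v/4.7)
crop(c,295,150,50,55,12,"pics/w13z.png")
E
```

```text
(no output)
```

View pics/w13z.png

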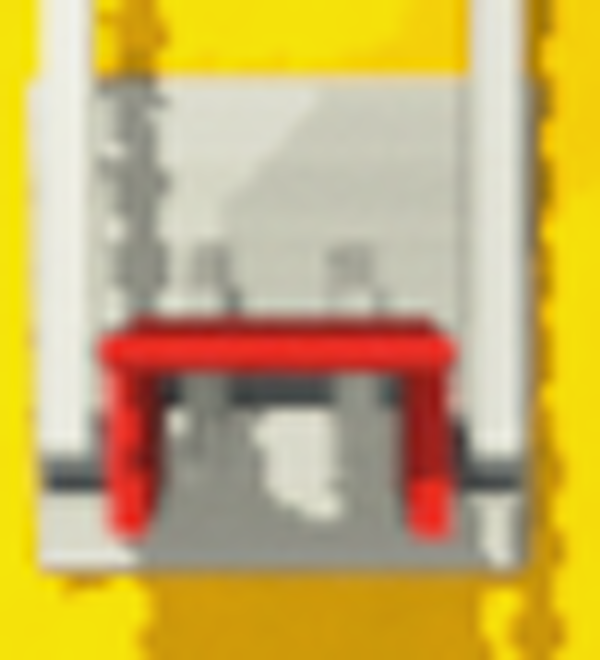

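```bash
python3 - <<'E'
from h import *
import pickle
c=pickle.load(open("w13.pkl","rb"));s=pickle.load(open("s13.pkl","rb"))
Z=lambda u,v:(295+u/12,150+v/12)
S=lambda u,v:(240+u/6,120+v/6)
for n,p,zs in [("axle",(285,388),(.156,)),("pin",(285,474),(.168,.174)),("plate near face top",(277,336),(.205,.209,.212)),("plate back top",(277,368),(.205,.209,.212)),("ears",(280,520),(.205,.209,.212)),("base front",(280,75),(.131,)),("base back",(280,570),(.131,))]:
    for z in zs:
        m=onz(c,[Z(*p)],z)[0]; print(n,z,"ex %.4f et %.4f"%(m@ex,m@et))
for n,w,q in [("tipL",(105,345),(452,318)),("tipR",(450,345),(388,305))]:
    x,e=tri([(c,Z(*w)),(s,S(*q))]); print(n,"ex %.4f et %.4f z %.4f"%(x@ex,x@et,x[2]),e)
E
```

```text
axle 0.156 ex 0.1345 et 0.5340
pin 0.168 ex 0.1291 et 0.5340
pin 0.174 ex 0.1305 et 0.5340
plate near face top 0.205 ex 0.1487 et 0.5335
plate near face top 0.209 ex 0.1495 et 0.5335
plate near face top 0.212 ex 0.1501 et 0.5335
plate back top 0.205 ex 0.1462 et 0.5335
plate back top 0.209 ex 0.1470 et 0.5335
plate back top 0.212 ex 0.1476 et 0.5335
ears 0.205 ex 0.1339 et 0.5336
ears 0.209 ex 0.1349 et 0.5337
ears 0.212 ex 0.1356 et 0.5337
base front 0.131 ex 0.1607 et 0.5336
base back 0.131 ex 0.1105 et 0.5334
tipL ex 0.1449 et 0.5152 z 0.2055 [np.float64(0.005750160280881724), np.float64(0.005750160280881925)]
tipR ex 0.1459 et 0.5434 z 0.2048 [np.float64(0.004150660797798282), np.float64(0.004150660797798209)]
```

```bash
python3 -m creep '[[[0,0,43],0,0],[[0,0,0],0,0],[[0,40,0],0,0],[[0,40,0],0,0],[[0,36,0],0,0],[[0,0,0],0,0],[[0,0,0],0,0]]' 20; python3 - <<'E'
from h import *
st()
c=robot.camera("side");crop(c,240,120,130,120,6,"pics/s14.png")
E
```

```text
time: 14.35
position: [0.5609, -0.0048, 0.197]
tool_rot: [-0.698, 0.114, -0.113, 0.698]
ft_force: [0.9, -0.9, 0.2]
grip_width: 0.0006
t 14.35 ex 0.1744 et 0.5333 z 0.1970 | Fx -0.6 Ft 1.2 Fz 0.2 w 0.0006
```

View pics/s14.png

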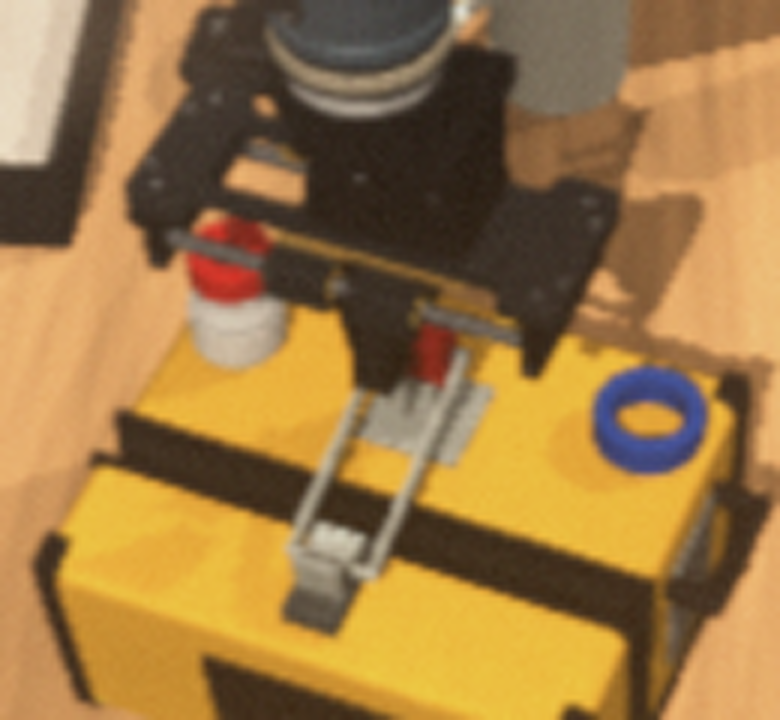

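```bash
python3 -m creep '[[[0,0,-4],0,0],[[0,0,-4],0,0],[[0,0,-3],0,0],[[0,0,-3],0,0],[[0,0,0],0,0]]'; python3 - <<'E'
from h import *
st()
E
python3 -m creep '[[[0,0,-3],0,0],[[0,0,-3],0,0],[[0,0,0],0,0]]'; python3 - <<'E'
from h import *
st()
E
```

```text
time: 14.9
position: [0.5569, -0.0189, 0.198]
tool_rot: [-0.697, 0.114, -0.115, 0.698]
ft_force: [1.5, 1.3, 2.3]
grip_width: -0.0001
t 14.90 ex 0.1597 et 0.5339 z 0.1980 | Fx 1.7 Ft 1.0 Fz 2.3 w -0.0001
time: 15.2
position: [0.5557, -0.0225, 0.1986]
tool_rot: [-0.696, 0.114, -0.116, 0.699]
ft_force: [2.0, 8.4, 6.3]
grip_width: 0.0007
t 15.20 ex 0.1560 et 0.5340 z 0.1986 | Fx 8.6 Ft -0.8 Fz 6.3 w 0.0007
```

```bash
python3 -m creep '[[[0,-0.7,-4.4],0,0],[[0,-0.7,-4.4],0,0],[[0,0,0],0,0]]'; python3 - <<'E'
from h import *
st()
E
python3 -m creep '[[[0,0.1,-4.4],0,0],[[0,0.2,-4.4],0,0],[[0,0,0],0,0]]'; python3 - <<'E'
from h import *
st()
E
```

```text
time: 15.5
position: [0.553, -0.0302, 0.1996]
tool_rot: [-0.696, 0.114, -0.116, 0.7]
ft_force: [3.0, 9.2, 4.0]
grip_width: 0.0004
t 15.50 ex 0.1478 et 0.5339 z 0.1996 | Fx 9.6 Ft -0.1 Fz 4.0 w 0.0004
time: 15.8
position: [0.5502, -0.0383, 0.1991]
tool_rot: [-0.695, 0.114, -0.116, 0.7]
ft_force: [3.0, 9.0, 3.5]
grip_width: 0.0005
t 15.80 ex 0.1392 et 0.5338 z 0.1991 | Fx 9.5 Ft -0.0 Fz 3.5 w 0.0005
```

```bash
python3 - <<'E'
from h import *
st()
c=robot.camera("side");crop(c,270,150,80,75,8,"pics/s15.png")
c=robot.camera("wrist");crop(c,220,40,200,150,4,"pics/w15.png")
E
```

```text
t 15.80 ex 0.1392 et 0.5338 z 0.1991 | Fx 9.5 Ft -0.0 Fz 3.5 w 0.0005
```

View pics/s15.png

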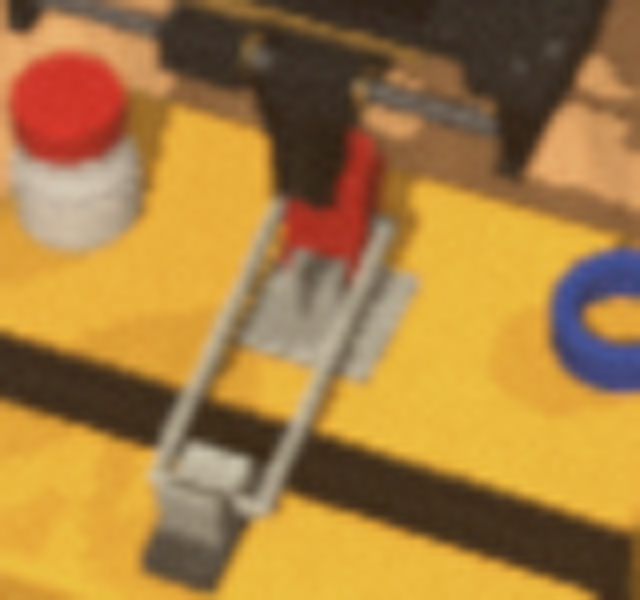

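View pics/w15.png

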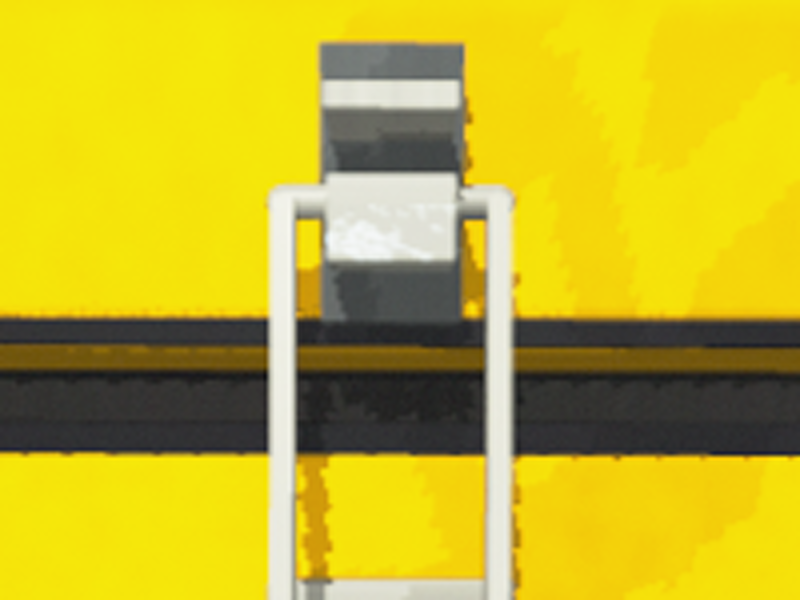

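```bash
python3 -m creep '[[[0,0.8,-4.3],0,0],[[0,1.2,-4.3],0,0],[[0,0,0],0,0]]'; python3 - <<'E'
from h import *
st()
E
python3 -m creep '[[[0,1.6,-4],0,0],[[0,2.1,-4],0,0],[[0,0,0],0,0]]'; python3 - <<'E'
from h import *
st()
E
```

```text
time: 16.2
position: [0.5472, -0.0468, 0.1968]
tool_rot: [-0.696, 0.114, -0.116, 0.7]
ft_force: [2.6, 8.6, 3.0]
grip_width: 0.0003
t 16.20 ex 0.1302 et 0.5337 z 0.1968 | Fx 9.0 Ft -0.2 Fz 3.0 w 0.0003
time: 16.5
position: [0.5444, -0.055, 0.1927]
tool_rot: [-0.696, 0.114, -0.115, 0.699]
ft_force: [2.5, 7.6, 0.0]
grip_width: 0.0004
t 16.50 ex 0.1215 et 0.5336 z 0.1927 | Fx 8.0 Ft -0.0 Fz 0.0 w 0.0004
```

```bash
python3 -m creep '[[[0,2.4,-3.6],0,0],[[0,2.9,-3.6],0,0],[[0,0,0],0,0]]'; python3 - <<'E'
from h import *
st()
E
python3 -m creep '[[[0,3.2,-3],0,0],[[0,3.3,-2.9],0,0],[[0,0,0],0,0]]'; python3 - <<'E'
from h import *
st()
c=robot.camera("side");crop(c,270,150,80,75,8,"pics/s16.png")
E
```

```text
time: 16.8
position: [0.5414, -0.063, 0.1871]
tool_rot: [-0.697, 0.114, -0.115, 0.698]
ft_force: [1.4, 2.8, 1.1]
grip_width: 0.0009
t 16.80 ex 0.1130 et 0.5334 z 0.1871 | Fx 3.1 Ft 0.4 Fz 1.1 w 0.0009
time: 17.1
position: [0.5384, -0.0702, 0.1801]
tool_rot: [0.698, -0.115, 0.114, -0.697]
ft_force: [0.8, 0.6, -0.2]
grip_width: 0.0005
t 17.10 ex 0.1052 et 0.5328 z 0.1801 | Fx 0.8 Ft 0.6 Fz -0.2 w 0.0005
```

View pics/s16.png

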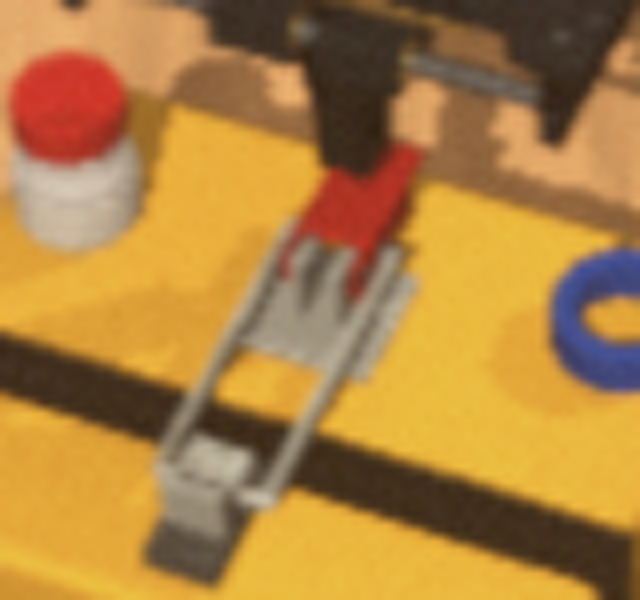

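```bash
python3 - <<'E'
from h import *
c=robot.camera("top");crop(c,275,150,80,70,8,"pics/t16.png")
E
python3 -m creep '[[[0,2.8,-1.8],0,0],[[0,2.8,-1.7],0,0],[[0,0,0],0,0]]'; python3 - <<'E'
from h import *
st()
E
python3 -m creep '[[[0,3,-1.3],0,0],[[0,0,0],0,0]]'; python3 - <<'E'
from h import *
st()
E
```

```text
time: 17.5
position: [0.5378, -0.0728, 0.1747]
tool_rot: [0.698, -0.115, 0.114, -0.698]
ft_force: [0.3, 0.2, 0.2]
grip_width: 0.0004
t 17.50 ex 0.1025 et 0.5330 z 0.1747 | Fx 0.3 Ft 0.2 Fz 0.2 w 0.0004
time: 17.7
position: [0.5375, -0.0739, 0.1718]
tool_rot: [-0.698, 0.115, -0.114, 0.698]
ft_force: [-0.3, 0.6, -0.4]
grip_width: 0.0005
t 17.70 ex 0.1014 et 0.5331 z 0.1718 | Fx 0.5 Ft -0.5 Fz -0.4 w 0.0005
```

View pics/t16.png

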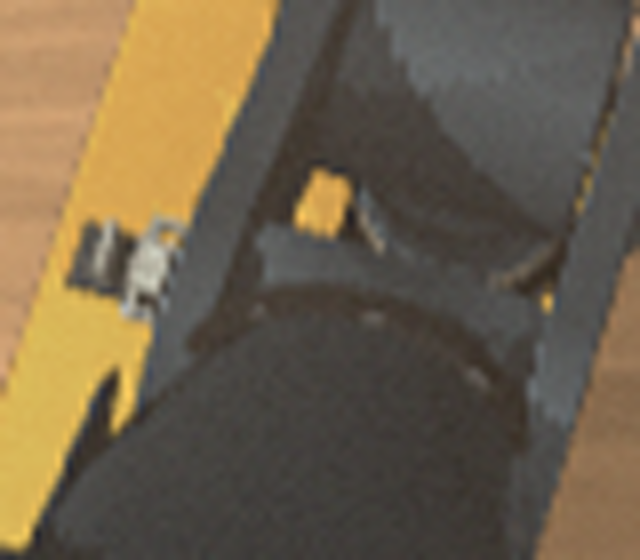

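```bash
python3 -m creep '[[[0,3,-3],0,0],[[0,2.5,0],0,0],[[0,0,0],0,0]]'; python3 - <<'E'
from h import *
st()
E
python3 -m creep '[[[0,2,0],0,0],[[0,0,0],0,0]]'; python3 - <<'E'
from h import *
st()
c=robot.camera("side");crop(c,270,150,80,75,8,"pics/s17.png")
E
```

```text
time: 18.0
position: [0.5365, -0.0766, 0.1663]
tool_rot: [-0.698, 0.115, -0.114, 0.698]
ft_force: [0.7, 0.3, 0.1]
grip_width: 0.0005
t 18.00 ex 0.0985 et 0.5331 z 0.1663 | Fx 0.5 Ft 0.6 Fz 0.1 w 0.0005
time: 18.2
position: [0.5367, -0.0766, 0.1645]
tool_rot: [-0.698, 0.115, -0.114, 0.698]
ft_force: [-0.5, -0.3, -0.6]
grip_width: 0.0004
t 18.20 ex 0.0986 et 0.5332 z 0.1645 | Fx -0.5 Ft -0.4 Fz -0.6 w 0.0004
```

View pics/s17.png

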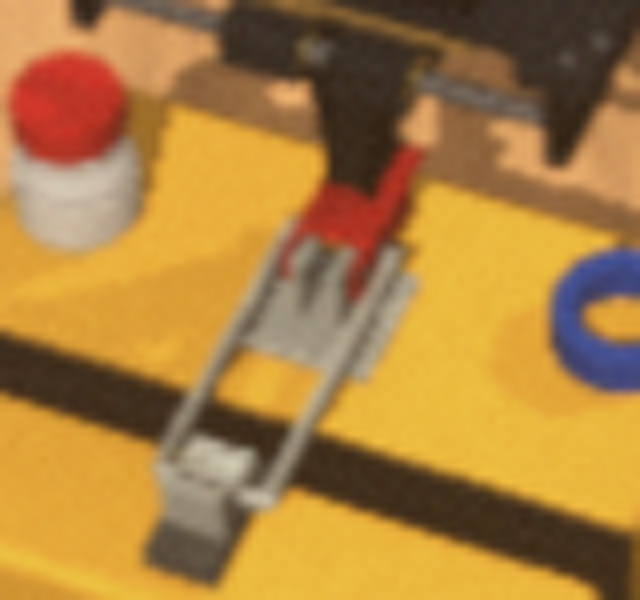

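```bash
python3 -m creep '[[[0,2,0],0,0],[[0,1,0],0,0],[[0,0,0],0,0]]'; python3 - <<'E'
from h import *
st()
E
python3 -m creep '[[[0,1,0],0,0],[[0,1,0],0,0],[[0,0,0],0,0]]'; python3 - <<'E'
from h import *
st()
E
```

```text
time: 18.55
position: [0.537, -0.0767, 0.1622]
tool_rot: [0.698, -0.114, 0.115, -0.698]
ft_force: [-0.7, 1.0, 3.9]
grip_width: 0.0007
t 18.55 ex 0.0986 et 0.5335 z 0.1622 | Fx 0.8 Ft -1.0 Fz 3.9 w 0.0007
time: 18.85
position: [0.537, -0.0767, 0.1619]
tool_rot: [0.698, -0.114, 0.115, -0.698]
ft_force: [-3.6, 1.1, 14.2]
grip_width: 0.0007
t 18.85 ex 0.0986 et 0.5336 z 0.1619 | Fx -0.1 Ft -3.8 Fz 14.2 w 0.0007
```

```bash
python3 -m creep '[[[0,-5,0],0,0],[[0,-30,0],0,0],[[0,-45,0],0,0],[[0,-45,-20],0,0],[[0,0,-20],0,0],[[0,0,0],0,0]]'; python3 - <<'E'
from h import *
import pickle
st()
c=robot.camera("wrist");cv2.imwrite("pics/w18f.png",c["pixels"][:,:,::-1]);crop(c,265,20,110,150,5,"pics/w18.png");pickle.dump(c,open("w18.pkl","wb"))
c=robot.camera("side");crop(c,240,120,130,120,6,"pics/s18.png")
E
```

```text
time: 19.45
position: [0.5244, -0.1165, 0.2862]
tool_rot: [0.698, -0.114, 0.116, -0.697]
ft_force: [-0.3, 0.7, -0.7]
grip_width: 0.0004
t 19.45 ex 0.0569 et 0.5343 z 0.2862 | Fx 0.6 Ft -0.5 Fz -0.7 w 0.0004
```

View pics/w18f.png

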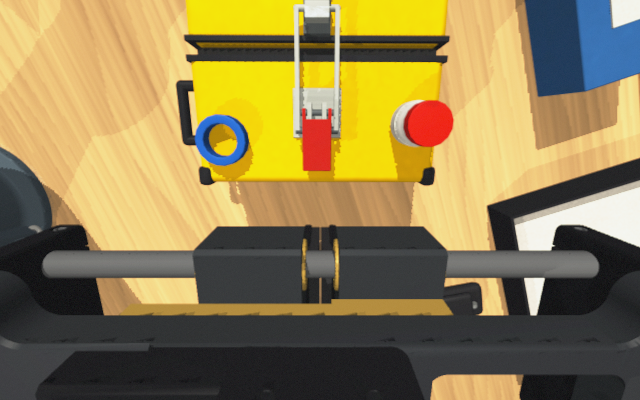

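View pics/w18.png

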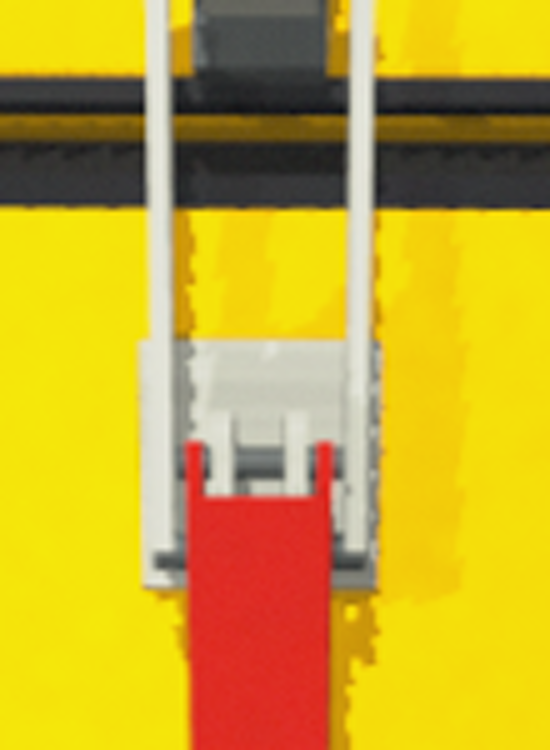

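View pics/s18.png

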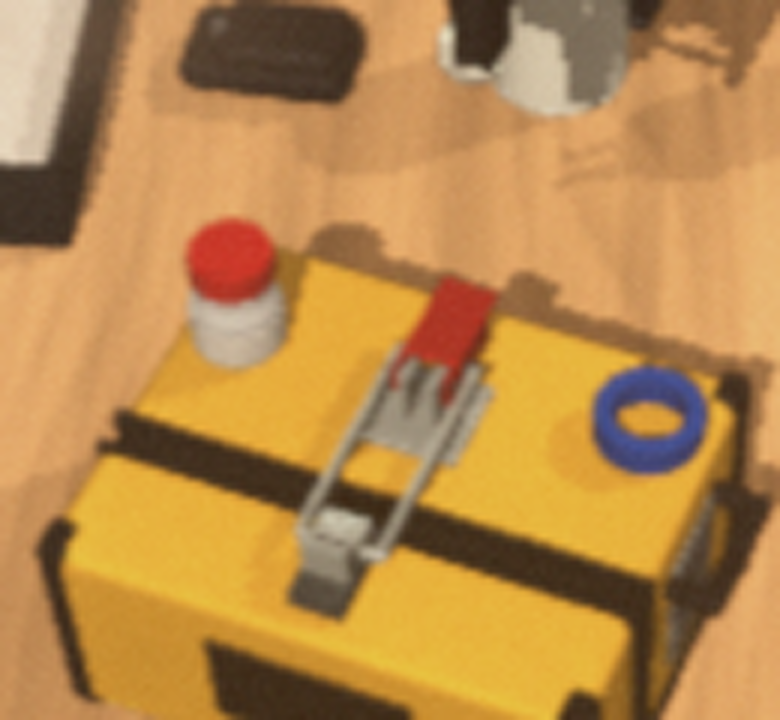

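```bash
python3 -m creep '[[[0,-30,0],0,0],[[0,-10,40],0,0],[[0,0,40],0,0],[[0,0,0],0,0]]'; python3 - <<'E'
from h import *
st()
c=robot.camera("wrist");crop(c,255,40,130,150,4,"pics/w19.png")
U=lambda u,v:(255+u/4,40+v/4)
E
```

```text
time: 19.95
position: [0.55, -0.0339, 0.3236]
tool_rot: [-0.697, 0.113, -0.112, 0.699]
ft_force: [0.8, -1.0, 0.1]
grip_width: 0.0004
t 19.95 ex 0.1433 et 0.5322 z 0.3236 | Fx -0.7 Ft 1.1 Fz 0.1 w 0.0004
```

View pics/w19.png

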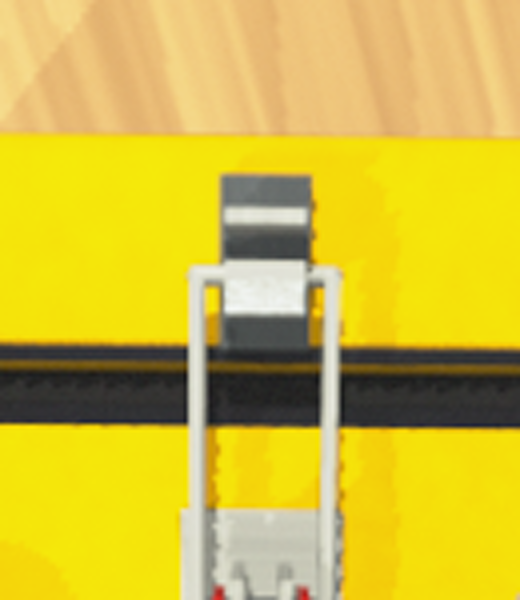

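The lip (rows 262–315) covers the middle of the bar (row 272), the seam is clearly narrower than before, and the lever is flat with nothing touching it. I'm handing in.

```bash
python3 - <<'E'
from h import *
print(robot.hand_in()); st()
E
```

```text
the job is handed in; nothing more can be done
None
the job is handed in; nothing more can be done
```

The latch is shut and the job was handed in at about 20 s of the 62 s allowed.

**What I did**
- **Hooking:** I gripped the loop's side strips just short of the bar and lowered the bar between lip and rib. I then drew it back under the lip until it stopped at the hook's face. The pull there was about 7.4 N, including about 3.5 N of drag. I held it for 0.4 s with the lever still at about 1.7 rad, then let go.
- **Lever:** I pushed it over with the closed fingers at about 11 N at most. The force then fell to zero as it snapped down by itself.

**Last checks**
- **Lever:** a light press (14 N) met the plate rigid at 162 mm, the height it should have when shut.
- **Bar and lid:** the pictures showed the bar still under the lip. The lid had come in by about 4 mm, which I estimate as roughly 0.08 rad (limit 0.095).
- **Other things:** jar and tape stood where they were in the pictures, and I never went near the rest. The gripper was well clear.

**What disagreed or was not measured**
- I never felt the seat floor while lowering, though the bar still went under the lip.
- The side camera was 4 to 6 mm off the wrist camera, so I relied on the wrist camera and touch.
- While I gripped the loop there was a steady sideways force of about 5 N.
- I could not measure the final load on the bar (over 25 N is needed). The snap and the drawn-in lid are the only evidence for it.

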